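Stow the board-support pillars in their clamped case

ROBOT

A 6-joint arm with a two-finger parallel gripper is mounted at the origin on the work surface. World frame = base frame: x ahead of the robot, y to its left, z up, the work surface at z = 0. Lengths are in mm, angles in rad, forces in N, time in s.
With the tool pointing down it reaches from about 425 to 950 mm from the base axis. Payload 14.7 kg.
Tool frame: the origin (TCP) lies midway between the tips of the shut fingers; the grasp point (between the pads) lies 19 mm behind it; y points along the fingers, z is the direction in which the jaws open and shut, and the axes are right-handed (so a half turn about y gives the same grasp; the last joint's range is limited). The gripper opens to 85 mm and grips with 20 to 120 N. Pads are 22 mm wide; open, the fingers measure 114 mm over their backs; the gripper's body (76 mm by 85 mm) begins 54 mm behind the grasp point. The pads swing forward as they close: fully open they stand 13 mm farther back than shut.
Start: joints at [1.086, 0.48, 1.596, -0, 1.065, -0.047], TCP at [275.542, 588.701, 231.297] pointing down, gripper open.
Joint ranges: [-2.75, 2.75], [-0.82, 2.05], [0.23, 2.67], [-1.56, 4.7], [0.09, 2.69], [-2.92, 2.92]. Speed limits (rad/s): [1.89, 1.89, 2.39, 3.01, 3.01, 3.01].

INTERFACE

Orientations are given as a rotation vector (axis times angle).
In Python, from rig import ctrl gives the robot as it stands.
- The arm moves only by the tool move_arm, never from a script. Its argument "series" is a list of rows, each a list of 3 entries, a list of its own where there are three numbers: the closure, from -1 (fully open) to 1 (shut), then the shift along the world's x, y, z in mm, then the turn about the world's z in degrees. A call has 1 to 20 rows; each row is the pose to reach, as a shift and turn from the pose measured when the call began; what a row does not reach only later rows make up. A row lasts 1/12 s, in which the tool goes at most 41.7 mm and 7.16 degrees, less where a joint would pass 70% of its speed; a pose out of reach is approached as far as the arm can. A call with a gripper value outside its range is refused whole. The fingers move at their own pace and stop on an object; "squeeze" is the grip in N (left out, the last holds). Time passes only in rows, so rows that repeat a pose let the fingers close. It gives the time, the measured TCP pose, the force and the opening at its end, in the units of the state.
- ctrl.get_obs(): the state, without advancing time (a new reading comes with each control period).
- ctrl.get_image(name): name is "side" or "top"; returns the picture (420x560x3 uint8, blue, green, red); there is no depth.
- ctrl.calibration(name): a dict with "mtx" (3x3 intrinsics, pixels), "R" (3x3) and "t" (3): a world point X has camera coordinates R X + t. Camera axes: x right, y down, z forward; pixel columns grow to the right and rows downward; lengths in mm; the calibration is good to about 2 mm. A picture is of the moment at which its call begins. calibration takes no time and is no camera call.
- ctrl.hand_in(): hands the job in, once; it reports no verdict.
The state is a dict: "t": time; "joint_pos": joint angles; "qvel": joint speeds; "effort": joint torques, N m; "position": TCP position; "tool_rot": TCP orientation; "contact_force": force on the tool from outside, world axes, zero at the start; "wrist_torque": the same for the moment, N m; "finger_gap": opening from 0.0 (shut) to 1.0 (fully open).
Only numpy, scipy, OpenCV 4.12 (cv2) and the standard library are available. Lean on these libraries where they do the work, as an engineer would, in place of code of your own. Each camera call takes 0.05 s, during which the arm holds its last target.

TASK

Put the loose board-support pillars away: swing the clamp clear, lift the lid off the case and set it down on the bench, and drop every pillar lying on the mat end-down into a socket of its own. Then put the lid back fully home on the case and swing the clamp arm fully back over it, without disturbing the circuit board, the bottle or the loupe.

Things in the scene. Friction and masses are not known exactly. Their poses are not given: they have to be found in the camera images.
- case: Pillar case, fixed to the bench: grey upright box 74 (its x) x 108 (its y) mm, open at the top, rim 119 mm above the bench, walls 5 mm, on a low steel base plate. Its place and yaw (within 0.35 rad) vary. Origin: centre of its underside, on the bench; z up. The clamp post stands at its +x side (away from the robot), axis at x = 74 mm.
- case_mouth (a point): Centre of the case's mouth, at rim height, axes as the case. Six square sockets open here, 2 along x by 3 along y: centres at x = +-17, y = -34, 0, +34 mm, about 30 mm wide, 106 mm deep (floor 13 mm above the bench), with thin dividers as high as the rim.
- lid: Loose white lid: plate 90 (x) x 124 (y) x 6 mm, skirt reaching 14 mm down outside the case (4 mm play). Black bar handle along its y: 64 long, 14 thick, from 6 to 36 mm above the origin. Origin: centre of the plate's underside; z up. Home: origin 119 mm above the bench, over the case's origin, y axes parallel (either way round). On the bench: 14 mm. 0.2 kg.
- clamp (a joint): Swing clamp, rad, 0 to 1.45. At 0 its steel arm points to the case (the case's -x) and bridges the lid's edge 3 mm above it, so that the lid cannot be lifted; it grows anticlockwise seen from above. From about 1.1 on the arm is clear of the lid; 1.45 is the end stop. Stays where it is left (friction 0.06 N m). Starts at 0 to 0.15.
- clamp_grip (a point): Grip point of the clamp's black bar knob, on the vertical clamp axis, 154 mm above the bench. The bar is 50 long, 14 thick, 30 tall (137 to 167 mm above the bench); its length lies along the point's x axis and turns with the joint. The steel arm, 14 mm wide, reaches 44 mm from the axis towards the point's -x, 128 to 136 mm above the bench.
- board: Bystander: circuit board panel on a flat red carrier, 130 x 160 x 18 mm, loose. Origin: centre of its underside.
- bottle: Bystander: white plastic bottle with black cap, 60 mm in diameter, 140 mm tall, loose, upright. Origin: centre of its underside.
- loupe: Bystander: black magnifier loupe, 52 mm in diameter, 45 mm tall, loose, upright. Origin: centre of its underside.
- pillar0: Aluminium board-support pillar: octagonal bar, 20 mm across flats, 100 mm long, black rubber band at both ends, ends alike, 0.09 kg. Origin: its middle, on its axis; x along its length. Lies on the mat at the start (origin 10 mm up). In a socket it stands or leans a few degrees, origin 63 mm above the bench, top 6 mm below the rim. May be absent.
- pillar1: Aluminium board-support pillar: octagonal bar, 20 mm across flats, 100 mm long, black rubber band at both ends, ends alike, 0.09 kg. Origin: its middle, on its axis; x along its length. Lies on the mat at the start (origin 10 mm up). In a socket it stands or leans a few degrees, origin 63 mm above the bench, top 6 mm below the rim. May be absent.
- pillar2: Aluminium board-support pillar: octagonal bar, 20 mm across flats, 100 mm long, black rubber band at both ends, ends alike, 0.09 kg. Origin: its middle, on its axis; x along its length. Lies on the mat at the start (origin 10 mm up). In a socket it stands or leans a few degrees, origin 63 mm above the bench, top 6 mm below the rim. May be absent.
- pillar3: Aluminium board-support pillar: octagonal bar, 20 mm across flats, 100 mm long, black rubber band at both ends, ends alike, 0.09 kg. Origin: its middle, on its axis; x along its length. Lies on the mat at the start (origin 10 mm up). In a socket it stands or leans a few degrees, origin 63 mm above the bench, top 6 mm below the rim. May be absent.
There are look-alikes about, which are no part of the job. What is shaped like the lid but brown is not meant.

How it is judged:
By the outcome, as a careful person would: the job done as asked, in the order asked, and still so for the second after the job is handed in, with the robot touching nothing.
Of pillar0, pillar1, pillar2, pillar3 only 2 to 4 are there at a start; the rules pass over those that are not, and their reading is None.
At some moment in a run one of pillar0, pillar1, pillar2, pillar3, lid may be knocked a few centimetres aside while the robot is not near it.
Once in a run the grip may slacken for a moment while it holds something.
It also fails if it takes over 210 s, if anything falls off the work surface, if the arm or the gripper's body presses on something with over 40 N, if the wrist force passes 120 N, or if a joint passes its speed limit or range.

## Working session

There is one attempt and no reset: what is moved stays moved. The work goes in short steps, Python scripts to look and compute and a tool call to move; the robot and the scene stay as the last step left them, time stands still between calls to the robot, and variables do not carry over. Pictures are saved under pics/ and viewed, and the job is handed in when it is done.

Besides the shell and the picture viewer there is one more tool, called after "Call:" as name(argument=value, ...), one argument or row to a line, values as JSON. move_arm: Moves the arm, as the interface text tells. Its arguments: {"type":"object","properties":{"series":{"type":"array","items":{"type":"array"}},"squeeze":{"type":"number"}},"required":["series"]}

```bash
ls; mkdir -p pics
python3 - <<'E'
from rig import ctrl
import cv2
for n in("side","top"):
    cv2.imwrite(f"pics/{n}0.png",ctrl.get_image(n)); c=ctrl.calibration(n); print(n,c)
print(ctrl.get_obs())
E
```

```text
pics
side {'mtx': array([[462.48820175,   0.        , 275.68796742],
       [  0.        , 462.48820175, 216.541434  ],
       [  0.        ,   0.        ,   1.        ]]), 'R': array([[ 0.9853979 , -0.17023892,  0.0031134 ],
       [-0.10850708, -0.64195541, -0.75902534],
       [ 0.13121432,  0.74760415, -0.65105363]]), 't': array([-497.56121277,  172.66759388, 1264.35083641])}
top {'mtx': array([[411.02186556,   0.        , 281.58308361],
       [  0.        , 411.02186556, 208.17228534],
       [  0.        ,   0.        ,   1.        ]]), 'R': array([[ 0.00772925, -0.9999654 , -0.00307539],
       [-0.99667065, -0.00745408, -0.08119149],
       [ 0.08116576,  0.0036927 , -0.99669378]]), 't': array([  37.24560777,  518.73259981, 1026.52303375])}
{'t': 0.1, 'joint_pos': array([ 1.08634999e+00,  4.80789299e-01,  1.59677641e+00, -2.99694041e-05,
        1.06510837e+00, -4.65930146e-02]), 'qvel': array([ 0.00032075,  0.00090214, -0.00100442, -0.00046689, -0.00157564,
       -0.000375  ]), 'effort': array([ 9.57615193e-04, -9.52247500e+01, -4.31048334e+01, -3.05710355e-04,
        5.24385221e-03,  5.02708599e-05]), 'position': array([275.41837899, 588.37487342, 230.73632107]), 'tool_rot': array([-1.54443845,  0.34363407, -0.34322531]), 'contact_force': array([-0.07474664, -0.68422472,  0.30907564]), 'wrist_torque': array([0.06301372, 0.00168833, 0.0247541 ]), 'finger_gap': 0.9990393205500994}
```

View pics/side0.png

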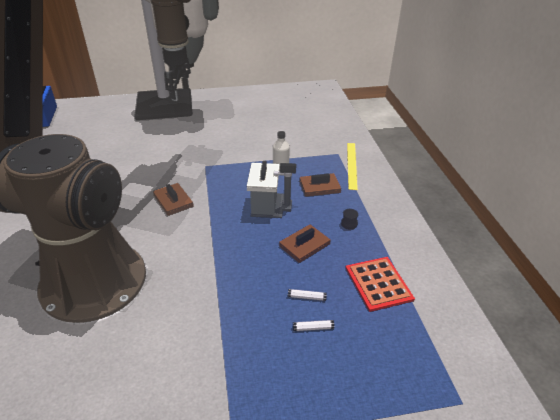

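View pics/top0.png

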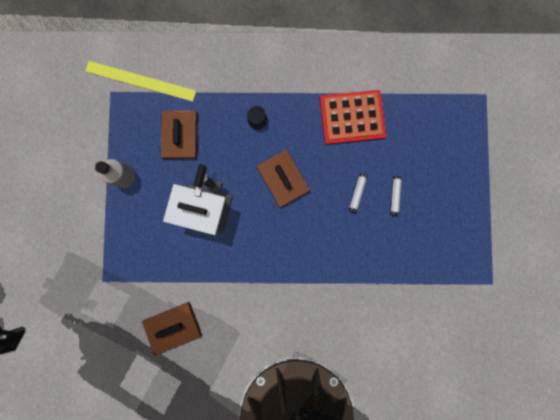

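Side view: the white lid is at (263,175) with the clamp knob at (283,168). Brown look-alike lids are at (173,198), (305,242) and (320,184). The pillars are at (307,295) and (314,326). In the top view, the white lid is at (194,209), the knob at (201,177), and the pillars at (358,193) and (396,196).

```bash
cat > h.py <<'E'
import numpy as np, cv2
from rig import ctrl
C={n:ctrl.calibration(n) for n in("side","top")}
def ray(n,p,z):
    c=C[n];o=-c["R"].T@c["t"];d=c["R"].T@np.linalg.inv(c["mtx"])@np.array([p[0],p[1],1.])
    return o+d*(z-o[2])/d[2]
def proj(n,X):
    c=C[n];v=c["mtx"]@(c["R"]@np.array(X,float)+c["t"]);return v[:2]/v[2]
def crop(img,x,y,w,h,s,name):
    cv2.imwrite("pics/"+name,cv2.resize(img[y:y+h,x:x+w],None,fx=s,fy=s,interpolation=cv2.INTER_CUBIC))
def tri(ps,pt):
    A=[];b=[]
    for n,p in(("side",ps),("top",pt)):
        c=C[n];o=-c["R"].T@c["t"];d=c["R"].T@np.linalg.inv(c["mtx"])@np.array([p[0],p[1],1.]);d/=np.linalg.norm(d)
        P=np.eye(3)-np.outer(d,d);A.append(P);b.append(P@o)
    return np.linalg.lstsq(np.vstack(A),np.hstack(b),rcond=None)[0]
def shapes(mask,amin=25):
    out=[]
    for c in cv2.findContours(mask.astype(np.uint8)*255,cv2.RETR_EXTERNAL,cv2.CHAIN_APPROX_NONE)[0]:
        if cv2.contourArea(c)>amin: out.append((cv2.minAreaRect(c),c))
    return out
E
python3 - <<'E'
from h import *
t=cv2.imread("pics/top0.png");s=cv2.imread("pics/side0.png")
crop(t,90,80,180,170,4,"c_top_l.png");crop(s,230,120,130,110,6,"c_side_l.png")
crop(t,330,160,90,70,8,"c_top_p.png")
E
```

```text
(no output)
```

View pics/c_top_l.png

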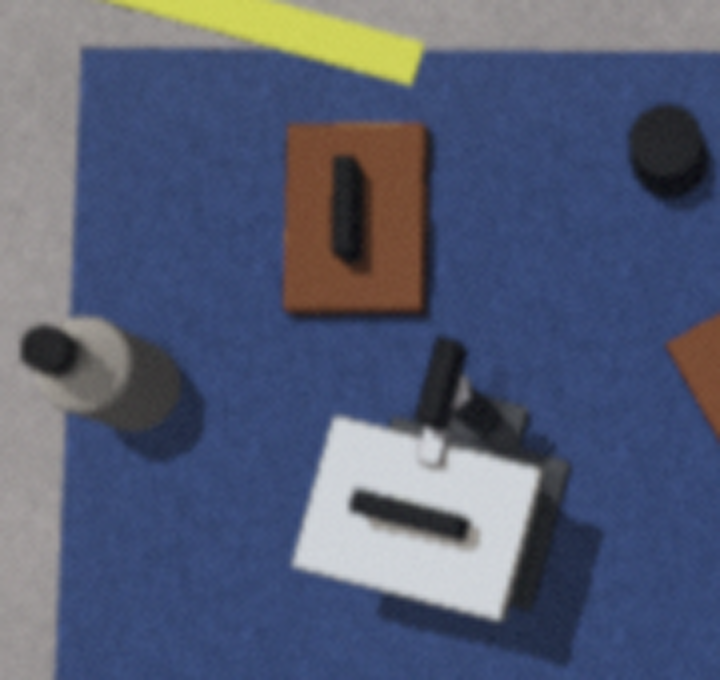

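View pics/c_side_l.png

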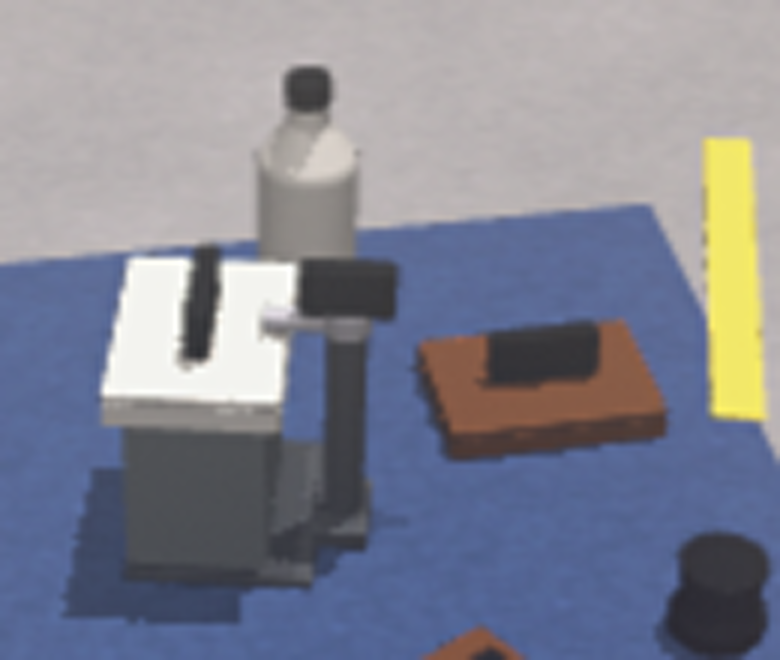

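View pics/c_top_p.png

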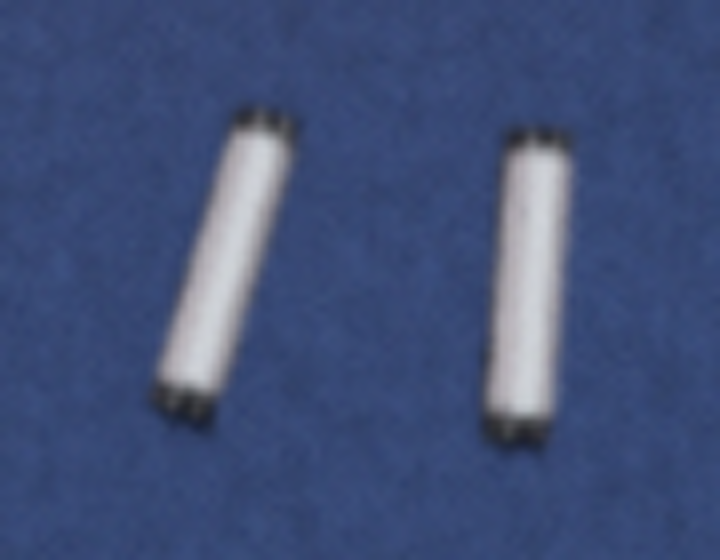

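Candidates for the lid: white plate at top (194,209), which is the one. Brown look-alikes at (179,135), (284,178) and (171,329) are rejected by colour. There are exactly two pillars, at (358,193) and (396,196). Next I measure.

```bash
cat > meas.py <<'E'
from h import *
def pillars(t):
    hsv=cv2.cvtColor(t,cv2.COLOR_BGR2HSV)
    m=(hsv[...,1]<60)&(hsv[...,2]>120)
    m[:100]=0;m[275:]=0;m[:,:235]=0;m[:,485:]=0
    r=[]
    for (c,wh,a),cn in shapes(m,60):
        b=cv2.boxPoints((c,wh,a)); 
        e=[(b[0]+b[1])/2,(b[2]+b[3])/2] if np.linalg.norm(b[0]-b[1])<np.linalg.norm(b[1]-b[2]) else [(b[1]+b[2])/2,(b[3]+b[0])/2]
        P=[ray("top",q,14)[:2] for q in e];d=P[0]-P[1]
        r.append(((P[0]+P[1])/2,np.linalg.norm(d),np.degrees(np.arctan2(d[1],d[0])),c,wh))
    return r
def lidrect(t,z,x0=100,x1=260,y0=90,y1=300):
    hsv=cv2.cvtColor(t,cv2.COLOR_BGR2HSV)
    m=(hsv[...,1]<40)&(hsv[...,2]>175)
    k=np.zeros_like(m);k[y0:y1,x0:x1]=1
    m&=k
    s=max(shapes(m,100),key=lambda q:cv2.contourArea(q[1]))
    (c,wh,a),cn=s;b=cv2.boxPoints((c,wh,a))
    P=np.array([ray("top",q,z)[:2] for q in b])
    d1=P[1]-P[0];d2=P[2]-P[1]
    d=d1 if np.linalg.norm(d1)>np.linalg.norm(d2) else d2
    ang=np.degrees(np.arctan2(d[1],d[0]))
    return P.mean(0),(np.linalg.norm(d1),np.linalg.norm(d2)),ang,c
E
python3 - <<'E'
from meas import *
t=cv2.imread("pics/top0.png")
for p in pillars(t): print("pillar",p)
print("lid",lidrect(t,125))
# knob / handle dark in top crop
g=cv2.cvtColor(t,cv2.COLOR_BGR2HSV)[...,2]
for (c,wh,a),cn in shapes((g<60),20):
    if 150<c[0]<260 and 100<c[1]<240: print("dark",c,wh,a,ray("top",c,155),ray("top",c,167))
# other white low-sat blobs on mat
E
```

```text
pillar (array([ 556.55776679, -252.23408631]), np.float64(86.28845311244272), np.float64(-5.381332322384758), (395.8179626464844, 194.52542114257812), (8.173885345458984, 33.29363250732422))
pillar (array([ 562.19352363, -154.40819295]), np.float64(87.89402807059321), np.float64(-17.15987275213638), (357.7188720703125, 192.06661987304688), (8.402092933654785, 33.816341400146484))
lid (array([509.03696755, 242.62917524]), (np.float64(92.83228660284372), np.float64(123.41962727189211)), np.float64(-103.99282522036638), (193.74090576171875, 208.010498046875))
dark (192.35752868652344, 208.54147338867188) (28.146957397460938, 4.224588394165039) 14.743562698364258 [505.22697687 239.07922552 155.        ] [504.28017175 236.41972203 167.        ]
dark (223.82518005371094, 217.7292022705078) (6.476982116699219, 29.54788589477539) 15.52410888671875 [485.29964997 168.68922885 155.        ] [484.61551877 166.95757769 167.        ]
dark (212.28659057617188, 180.0792694091797) (35.3607177734375, 21.878211975097656) 20.22486114501953 [569.39299577 196.11184449 155.        ] [567.60038025 194.01871956 167.        ]
dark (177.0, 132.5) (27.0, 8.0) 90.0 [677.18608144 278.14590809 155.        ] [673.97258127 274.97144347 167.        ]
dark (190.40464782714844, 143.13006591796875) (26.61136245727539, 56.394588470458984) 36.25383758544922 [653.00625815 247.23153449 155.        ] [650.11148659 244.46457058 167.        ]
dark (257.5, 118.0) (22.0, 19.0) 90.0 [711.86288818  96.77616876 155.        ] [708.19229244  95.99244634 167.        ]
```

Run:
```python
from meas import *
t=cv2.imread("pics/top0.png")
for z in (155,160,167): print(ray("top",(200.3,175.8),z))
print("knob tri",tri((288,168.3),(200.3,175.8)))
# refined lid: corners by hand, crop coords /4
cs=np.array([(333,417),(540,467),(503,620),(293,567)])/4+[90,80]
P=np.array([ray("top",q,125)[:2] for q in cs]);print(P,P.mean(0));
for i in range(4):
    d=P[(i+1)%4]-P[i];print(np.linalg.norm(d),np.degrees(np.arctan2(d[1],d[0])))
print(proj("top",(580,224,167)),proj("side",(580,224,154)))
# knob bar angle: long edge
a=np.array([(450,342),(434,425)])/4+[90,80];Q=[ray("top",q,167) for q in a];d=Q[0]-Q[1];print("bar",np.linalg.norm(d),np.degrees(np.arctan2(d[1],d[0])),(Q[0]+Q[1])/2)
# handle ends top
a=np.array([(352,500),(468,530)])/4+[90,80];Q=[ray("top",q,153) for q in a];d=Q[0]-Q[1];print("handle",np.linalg.norm(d),np.degrees(np.arctan2(d[1],d[0])),(Q[0]+Q[1])/2)
s=cv2.imread("pics/side0.png")
```

```text
[578.85900676 223.15761215 155.        ]
[578.06009317 222.13693247 160.        ]
[576.94161414 220.70798091 167.        ]
knob tri [580.63279862 224.41818166 148.52814232]
[[563.50758584 291.28876749]
 [535.37965824 171.23891069]
 [447.36540553 190.71675503]
 [476.7366169  311.69556583]] [505.74731663 241.23499976]
123.30104796906127 -103.18664859081193
90.14374687473119 167.52137488365832
124.493135230125 76.3537656043229
89.1383109024832 -13.234325465010485
[198.84383845 174.41832099] [287.6195001  166.94506256]
bar 46.971822891065514 -9.484003622484266 [576.82520161 220.254103   167.        ]
handle 67.09326554542206 75.95772691680716 [504.92799714 239.2207172  153.        ]
```

Run:
```python
from meas import *
from scipy.spatial.transform import Rotation as R
o=ctrl.get_obs();M=R.from_rotvec(o["tool_rot"]).as_matrix();print(M.round(3)); z=M[:,2];print("jaw ang",np.degrees(np.arctan2(z[1],z[0])))
t=cv2.imread("pics/top0.png");hsv=cv2.cvtColor(t,cv2.COLOR_BGR2HSV)
for lo,hi,nm in((3,18,"brown"),):
    m=(hsv[...,0]>=lo)&(hsv[...,0]<=hi)&(hsv[...,1]>110)
    for (c,wh,a),cn in shapes(m,200): print(nm,c,wh,a,[ray("top",q,20)[:2].round() for q in cv2.boxPoints((c,wh,a))])
print("bottle",ray("top",(121,178),20),"loupe",ray("top",(258,117),40),"board",ray("top",(353,117),18))
print("mat corners",[ray("top",q,0)[:2].round() for q in((110,93),(487,95),(492,284),(103,281))])
```

```text
[[ 0.906 -0.     0.424]
 [-0.424 -0.001  0.906]
 [-0.    -1.    -0.001]]
jaw ang 64.91368595071512
brown (171.0, 328.5) (35.467811584472656, 51.251914978027344) 68.19859313964844 [array([232., 391.]), array([280., 273.]), array([199., 238.]), array([152., 356.])]
brown (282.870361328125, 178.11676025390625) (46.70758819580078, 33.497745513916016) 60.524105072021484 [array([627., 106.]), array([670.,  31.]), array([565., -28.]), array([522.,  46.])]
brown (179.0, 134.0) (46.0, 34.0) 90.0 [array([770., 355.]), array([771., 266.]), array([649., 263.]), array([649., 351.])]
brown (352.85247802734375, 115.62295532226562) (42.329166412353516, 54.90007019042969) 83.8844985961914 [array([809., -65.]), array([ 826., -208.]), array([ 714., -218.]), array([697., -77.])]
bottle [593.24543723 454.51986358  20.        ] loupe [749.6523675 103.044425   40.       ] board [ 758.11414865 -142.80083559   18.        ]
mat corners [array([825., 501.]), array([ 826., -502.]), array([ 330., -498.]), array([329., 498.])]
```

Call:
move_arm(
  series=[
    [-1,[300,-365,0],15],
    [-1,[303,-365,0],15],
    [-1,[303,-365,0],15],
    [-1,[303,-365,0],15],
    [-1,[303,-365,0],15],
    [-1,[303,-365,0],15],
    [-1,[303,-365,0],15],
    [-1,[303,-365,0],15],
    [-1,[303,-365,0],15],
    [-1,[303,-365,0],15],
    [-1,[303,-365,0],15],
    [-1,[303,-365,0],15],
    [-1,[303,-365,0],15],
    [-1,[303,-365,0],15],
    [-1,[303,-365,-30],15],
    [-1,[303,-365,-30],15],
  ],
  squeeze=40,
)

```text
t: 1.43
position: [575.7, 223.4, 197.0]
tool_rot: [-1.569, 0.142, -0.134]
contact_force: [-2.4, -1.1, -0.5]
finger_gap: 1.002
```

Run:
```python
from meas import *
o=ctrl.get_obs();print(o["position"],o["joint_pos"].round(3))
s=ctrl.get_image("side");crop(s,220,90,130,110,6,"c1s.png");crop(ctrl.get_image("top"),130,110,140,130,5,"c1t.png")
```

```text
[575.70106435 223.38358885 197.01402819] [ 3.210e-01  4.730e-01  1.704e+00 -1.000e-03  9.700e-01 -1.073e+00]
```

View pics/c1s.png

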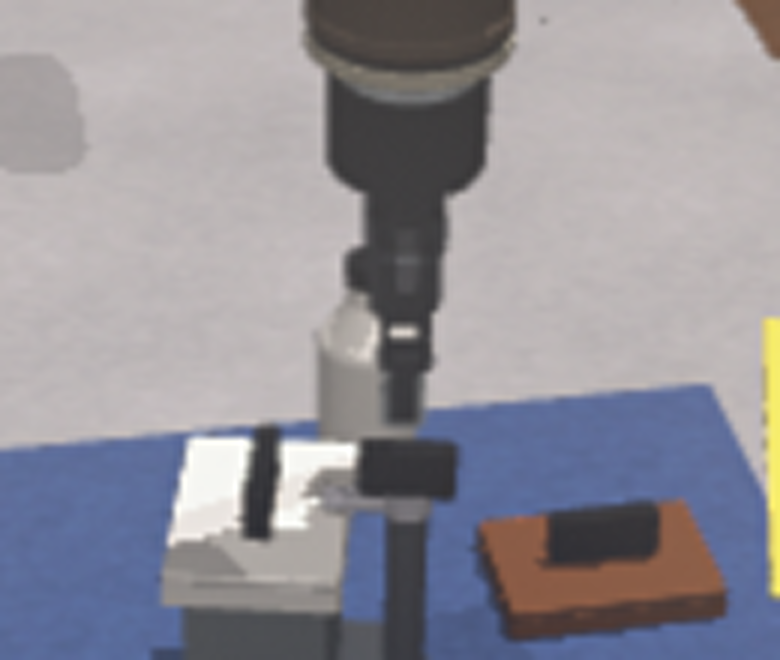

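View pics/c1t.png

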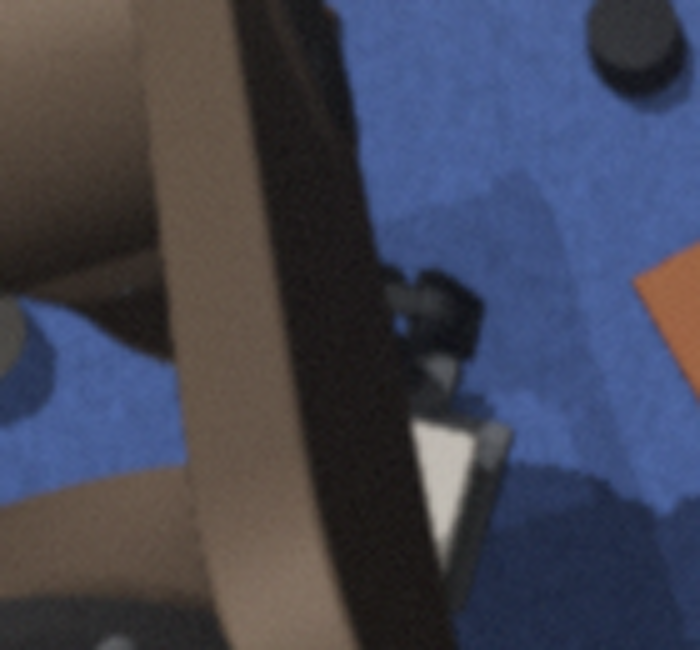

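The side crop shows the gripper centred on the clamp post, with the finger at (404,400), the post at (406,560) and the knob below. Descending to grip.

Call:
move_arm(
  series=[
    [-1,[2,0,-25],0],
    [-1,[2,0,-45],0],
    [-1,[2,0,-55],0],
    [-1,[2,0,-55],0],
    [1,[2,0,-55],0],
    [1,[2,0,-55],0],
    [1,[2,0,-55],0],
    [1,[2,0,-55],0],
    [1,[2,0,-55],0],
    [1,[2,0,-55],0],
    [1,[2,0,-55],0],
    [1,[2,0,-55],0],
  ],
  squeeze=30,
)

```text
t: 2.53
position: [579.2, 224.2, 145.8]
tool_rot: [-1.568, 0.139, -0.136]
contact_force: [-1.6, 1.1, 6.7]
finger_gap: 0.157
```

Call:
move_arm(
  series=[
    [1,[0,0,0],6],
    [1,[0,0,0],12],
    [1,[0,0,0],18],
    [1,[0,0,0],24],
    [1,[0,0,0],30],
    [1,[0,0,0],36],
    [1,[0,0,0],42],
    [1,[0,0,0],48],
    [1,[0,0,0],54],
    [1,[0,0,0],60],
    [1,[0,0,0],66],
    [1,[0,0,0],72],
    [1,[0,0,0],75],
    [1,[0,0,0],75],
    [1,[0,0,0],75],
  ],
)

```text
t: 3.78
position: [580.1, 222.7, 145.9]
tool_rot: [-1.389, -0.882, 0.883]
contact_force: [6.9, -13.8, -2.0]
finger_gap: 0.157
```

Run:
```python
from meas import *
from scipy.spatial.transform import Rotation as R
o=ctrl.get_obs();M=R.from_rotvec(o["tool_rot"]).as_matrix(); z=M[:,2];print("jaw ang",np.degrees(np.arctan2(z[1],z[0])),o["wrist_torque"],o["contact_force"],o["joint_pos"].round(2),o["position"])
s=ctrl.get_image("side");crop(s,220,90,130,110,6,"c2s.png")
```

```text
jaw ang 155.00491777684465 [-2.14541507 -1.12516104  0.02865869] [  6.86991675 -13.82300339  -2.04747771] [ 0.32  0.53  1.74 -0.01  0.86 -2.38] [580.13516014 222.69119934 145.860839  ]
```

View pics/c2s.png

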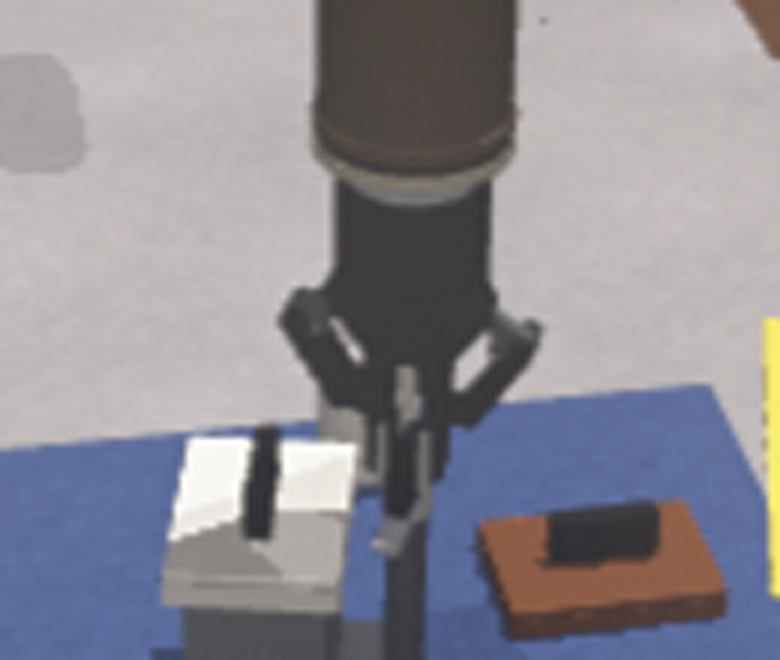

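Call:
move_arm(
  series=[
    [0.0,[0,0,0],0],
    [0.0,[0,0,0],0],
    [0.0,[0,0,0],0],
    [0.0,[0,0,0],0],
    [0.0,[0,0,30],0],
    [0.0,[0,0,60],0],
    [-1,[0,0,60],0],
    [-1,[-74,16,60],11],
    [-1,[-74,16,60],11],
    [-1,[-74,16,60],11],
    [-1,[-74,16,60],11],
    [-1,[-74,16,60],11],
    [-1,[-74,16,60],11],
  ],
)

```text
t: 4.92
position: [507.2, 238.8, 206.0]
tool_rot: [-1.32, -1.028, 1.027]
contact_force: [0.1, -0.0, 0.9]
finger_gap: 1.001
```

Run:
```python
from meas import *
from scipy.spatial.transform import Rotation as R
o=ctrl.get_obs();M=R.from_rotvec(o["tool_rot"]).as_matrix(); z=M[:,2];print("jaw ang",np.degrees(np.arctan2(z[1],z[0])),o["wrist_torque"],o["contact_force"],o["joint_pos"].round(2),o["position"])
s=ctrl.get_image("side");crop(s,220,90,130,110,6,"c3s.png")
```

```text
jaw ang 165.94333626207174 [ 0.03083515  0.02648869 -0.04155532] [ 0.08769509 -0.01241872  0.88611824] [ 0.39  0.38  1.83 -0.01  0.92 -2.5 ] [507.15727937 238.82738344 206.01242275]
```

View pics/c3s.png

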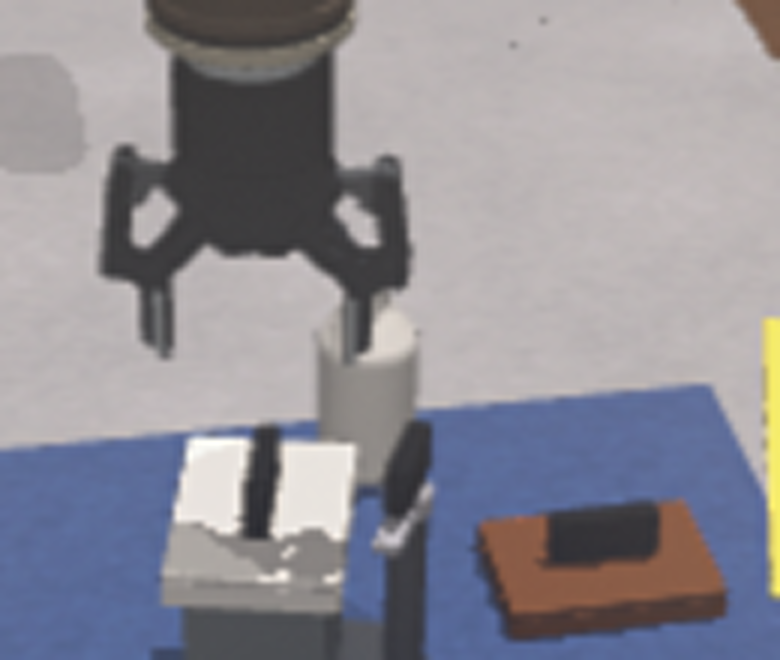

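Call:
move_arm(
  series=[
    [-0.3,[-2,1,-10],0],
    [-0.3,[-2,1,-30],0],
    [-0.3,[-2,1,-50],0],
    [-0.3,[-2,1,-65],0],
    [-0.3,[-2,1,-74],0],
    [-0.3,[-2,1,-74],0],
    [1,[-2,1,-74],0],
    [1,[-2,1,-74],0],
    [1,[-2,1,-74],0],
    [1,[-2,1,-74],0],
    [1,[-2,1,-74],0],
    [1,[-2,1,-74],0],
    [1,[-2,1,-74],0],
    [1,[-2,1,-74],0],
  ],
  squeeze=60,
)

```text
t: 6.13
position: [505.8, 240.0, 132.9]
tool_rot: [-1.321, -1.029, 1.025]
contact_force: [0.9, -1.0, 6.4]
finger_gap: 0.149
```

Call:
move_arm(
  series=[
    [1,[0,0,10],0],
    [1,[0,0,25],0],
    [1,[0,0,50],0],
    [1,[0,0,75],0],
    [1,[0,0,90],0],
    [1,[0,0,90],0],
  ],
)

```text
t: 6.63
position: [507.5, 240.7, 227.2]
tool_rot: [-1.322, -1.034, 1.021]
contact_force: [1.1, 0.5, -0.9]
finger_gap: 0.145
```

Run:
```python
from meas import *
s=ctrl.get_image("side");crop(s,200,70,160,140,5,"c4s.png");cv2.imwrite("pics/t4.png",ctrl.get_image("top"))
print(ctrl.get_obs()["contact_force"])
```

```text
[-0.61280629  0.33940218 -2.50988457]
```

View pics/c4s.png

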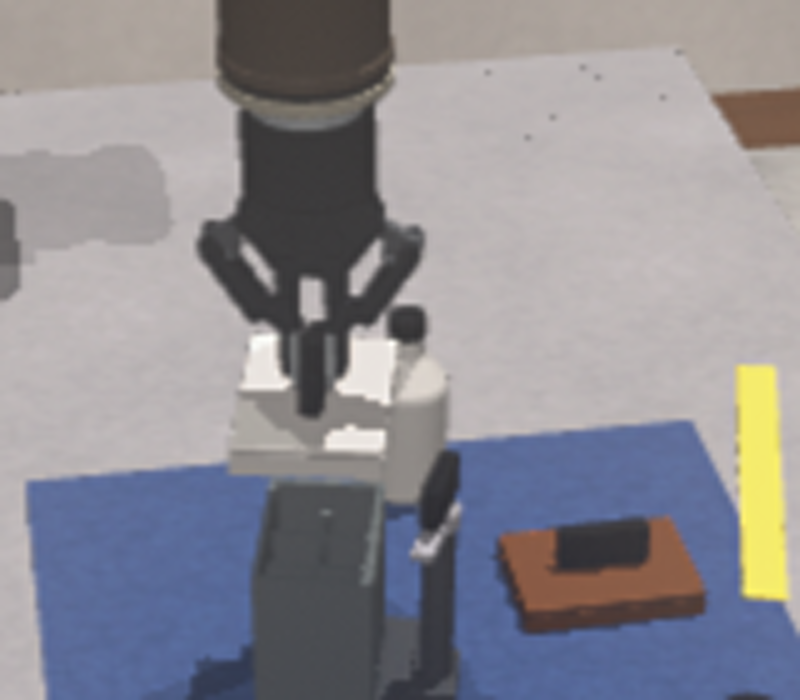

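View pics/t4.png

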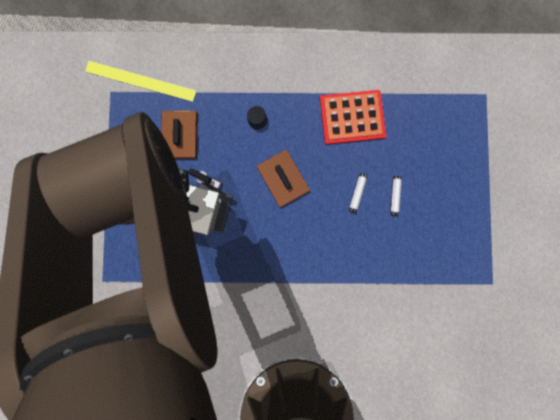

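Call:
move_arm(
  series=[
    [1,[-15,-30,0],-2],
    [1,[-25,-65,0],-5],
    [1,[-35,-100,0],-8],
    [1,[-45,-135,0],-10],
    [1,[-55,-170,0],-12],
    [1,[-60,-205,0],-14],
    [1,[-67,-240,0],-16],
    [1,[-67,-266,0],-16],
    [1,[-67,-266,-30],-16],
    [1,[-67,-266,-65],-16],
    [1,[-67,-266,-100],-16],
    [1,[-67,-266,-130],-16],
    [1,[-67,-266,-155],-16],
    [1,[-67,-266,-175],-16],
    [1,[-67,-266,-185],-16],
    [1,[-67,-266,-192],-16],
    [1,[-67,-266,-192],-16],
  ],
)

```text
t: 8.15
position: [437.6, -25.8, 30.2]
tool_rot: [-1.417, -0.815, 0.815]
contact_force: [-1.3, 0.3, -2.3]
finger_gap: 0.15
```

Run:
```python
from meas import *
o=ctrl.get_obs();print(o["contact_force"],o["joint_pos"].round(2))
s=ctrl.get_image("side");crop(s,190,130,200,160,4,"c5s.png")
```

```text
[-1.31268829  0.27346309 -2.25140697] [-0.13  0.54  2.23 -0.01  0.36 -2.73]
```

View pics/c5s.png

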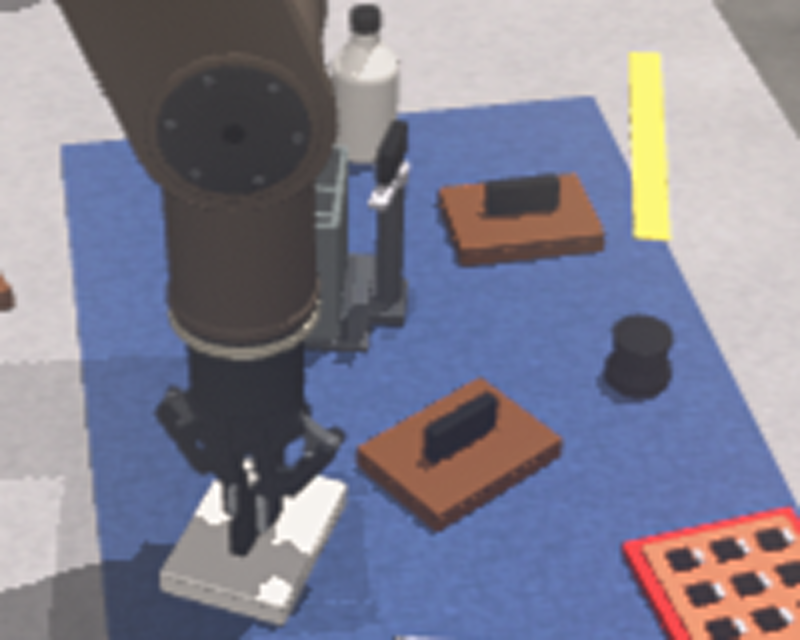

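Call:
move_arm(
  series=[
    [1,[0,0,-3],0],
    [1,[0,0,-3],0],
    [0,[0,0,-2],0],
    [-0.2,[0,0,-2],0],
    [-0.4,[0,0,-2],0],
    [-0.4,[0,0,-2],0],
    [-0.4,[0,0,15],0],
    [-0.4,[0,0,45],0],
    [-0.4,[0,0,85],0],
    [-0.4,[0,0,125],0],
    [-0.4,[0,-40,125],-30],
    [-0.4,[40,-80,125],-30],
    [-0.4,[80,-120,125],-30],
    [-0.4,[80,-120,125],-30],
    [-0.4,[80,-120,125],-30],
    [-0.4,[80,-120,125],-30],
  ],
)

```text
t: 9.53
position: [518.9, -147.0, 155.9]
tool_rot: [-1.538, -0.408, 0.407]
contact_force: [-0.3, 0.2, -0.2]
finger_gap: 0.702
```

Run:
```python
from meas import *
from scipy.spatial.transform import Rotation as R
o=ctrl.get_obs();M=R.from_rotvec(o["tool_rot"]).as_matrix(); z=M[:,2];print("jaw ang",np.degrees(np.arctan2(z[1],z[0])),o["joint_pos"].round(2),o["position"],o["finger_gap"])
t=ctrl.get_image("top");cv2.imwrite("pics/t6.png",t);cv2.imwrite("pics/s6.png",ctrl.get_image("side"))
for p in pillars(t): print("pillar",p)
```

```text
jaw ang 119.76574441505358 [-0.33  0.42  1.93 -0.01  0.79 -2.42] [ 518.88083699 -146.98717882  155.93052994] 0.701753071544539
pillar (array([438.36063363, -23.21831528]), np.float64(127.472843806269), np.float64(59.97358325636411), (306.6645202636719, 239.92030334472656), (50.144290924072266, 36.809661865234375))
```

View pics/t6.png

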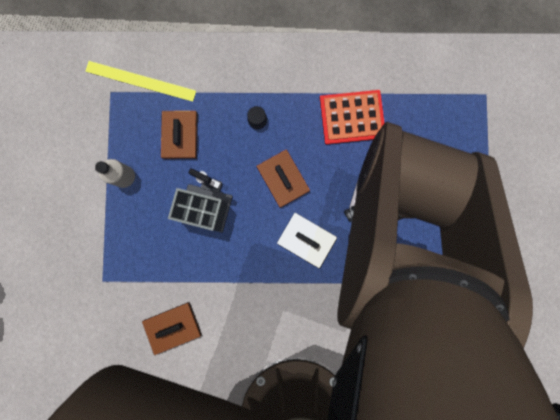

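View pics/s6.png

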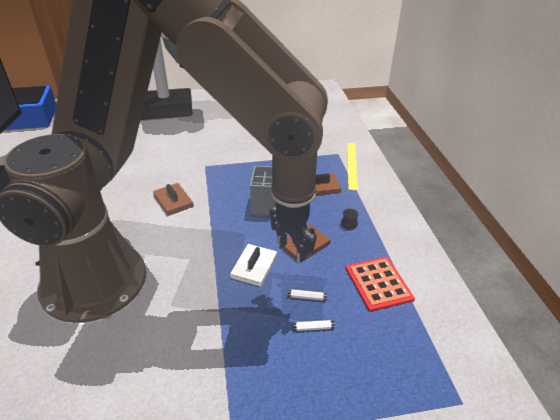

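The lid is on the mat at top (307,240). The case is open at (197,209) with all six sockets empty. The clamp is clear and both pillars are undisturbed in the side view. Next I measure the case rim.

Run:
```python
from meas import *
t=cv2.imread("pics/t6.png");crop(t,155,155,100,85,8,"c6t.png")
s=cv2.imread("pics/s6.png");crop(s,235,150,70,60,10,"c6s.png")
for p in [(506,241)]:
  a=np.radians(-13.6);u=np.array([np.cos(a),np.sin(a)]);v=np.array([-u[1],u[0]])
  for sx,sy in((37,54),(37,-54),(-37,-54),(-37,54)): 
    X=np.append(np.array(p)+sx*u+sy*v,119);print(proj("top",X).round(1),((proj("top",X)-[155,155])*8).round(),((proj("side",X)-[235,150])*10).round())
```

```text
[176.6 188.4] [173. 267.] [410. 161.]
[221.6 199.6] [533. 357.] [386. 364.]
[213.4 230.7] [468. 605.] [141. 354.]
[168.2 219.3] [106. 514.] [178. 152.]
```

View pics/c6t.png

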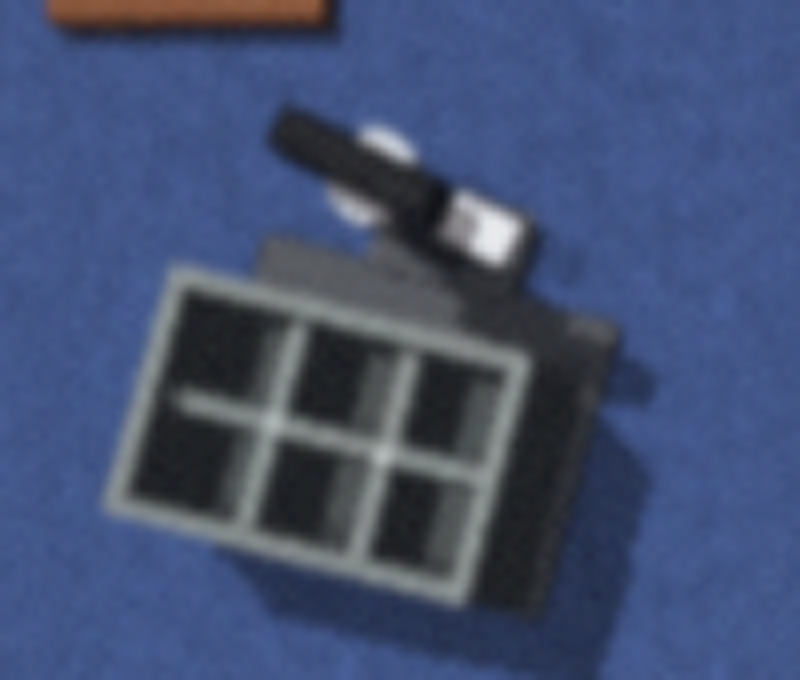

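View pics/c6s.png

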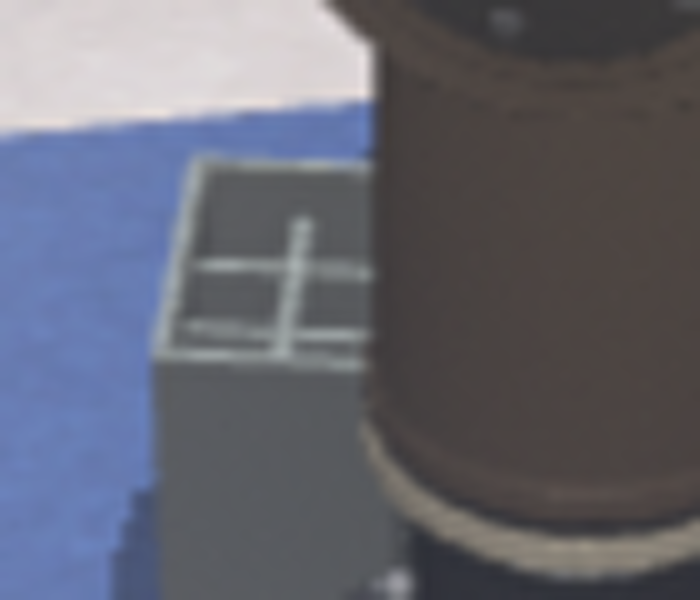

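Run:
```python
from meas import *
s=cv2.imread("pics/s6.png");hsv=cv2.cvtColor(s,cv2.COLOR_BGR2HSV)
m=(hsv[...,1]<60)&(hsv[...,2]>120);k=np.zeros_like(m);k[280:340,280:340]=1
for (c,wh,a),cn in shapes(m&k,40): 
    x=cn[:,0,:];i,j=x[x[:,0].argmin()],x[x[:,0].argmax()]
    b=cv2.boxPoints((c,wh,a));e=sorted([(b[0]+b[1])/2,(b[2]+b[3])/2] if np.linalg.norm(b[0]-b[1])<np.linalg.norm(b[1]-b[2]) else [(b[1]+b[2])/2,(b[3]+b[0])/2],key=lambda q:q[0])
    P=[ray("side",q,12)[:2] for q in e];d=P[1]-P[0];print(c,wh,(P[0]+P[1])/2,np.linalg.norm(d),np.degrees(np.arctan2(d[1],d[0])))
```

```text
(313.562255859375, 324.9961242675781) (9.044851303100586, 39.04880905151367) [ 555.58794381 -255.08715019] 96.72588883254294 -5.382200425356104
(307.2623596191406, 294.3762512207031) (37.41339874267578, 8.258808135986328) [ 561.41905861 -157.86949196] 97.7257083410898 -17.018769656420968
```

Call:
move_arm(
  series=[
    [-0.4,[40,-10,0],-7],
    [-0.4,[78,-20,0],-14],
    [-0.4,[78,-20,0],-21],
    [-0.4,[78,-20,-20],-28],
    [-0.4,[78,-20,-50],-35],
    [-0.4,[78,-20,-80],-42],
    [-0.4,[78,-20,-110],-47],
    [-0.4,[78,-20,-130],-47],
    [-0.4,[78,-20,-142],-47],
    [-0.4,[78,-20,-149],-47],
    [-0.4,[78,-20,-151],-47],
    [-0.4,[78,-20,-151],-47],
  ],
  squeeze=20,
)

```text
t: 10.63
position: [595.4, -165.2, 5.3]
tool_rot: [-1.562, 0.234, -0.23]
contact_force: [0.3, -0.1, 0.5]
finger_gap: 0.701
```

Run:
```python
from meas import *
from scipy.spatial.transform import Rotation as R
o=ctrl.get_obs();M=R.from_rotvec(o["tool_rot"]).as_matrix(); z=M[:,2];print("jaw ang",np.degrees(np.arctan2(z[1],z[0])),o["joint_pos"].round(2),o["position"],o["contact_force"])
s=ctrl.get_image("side");crop(s,250,200,150,140,5,"c7s.png")
```

```text
jaw ang 73.09482357227753 [-0.32  0.73  1.82 -0.01  0.59 -1.59] [ 595.40370864 -165.21887815    5.3067855 ] [ 0.27210095 -0.12002338  0.5038813 ]
```

View pics/c7s.png

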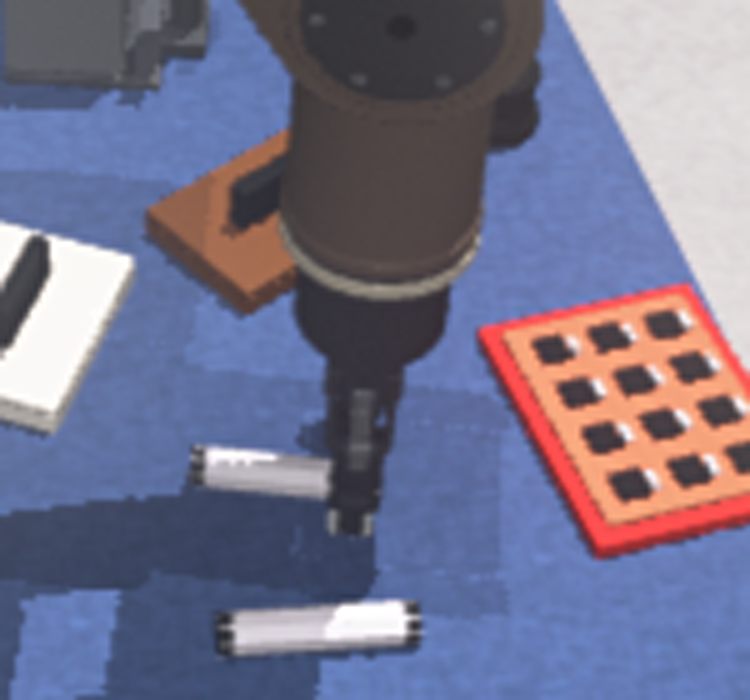

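The gripper straddles the far end of pillar A, with the finger at (355,510) in the crop. I close, then lift a little and see whether the pillar swings.

Call:
move_arm(
  series=[
    [1,[0,0,0],0],
    [1,[0,0,0],0],
    [1,[0,0,0],0],
    [1,[0,0,0],0],
    [1,[0,0,0],0],
    [1,[0,0,0],0],
    [1,[0,0,0],0],
    [1,[0,0,15],0],
    [1,[0,0,35],0],
    [1,[0,0,60],0],
    [1,[0,0,85],0],
    [1,[0,0,110],0],
    [1,[0,0,120],0],
    [1,[0,0,120],0],
    [1,[0,0,120],0],
  ],
  squeeze=20,
)

```text
t: 11.93
position: [595.8, -165.4, 125.6]
tool_rot: [-1.562, 0.233, -0.231]
contact_force: [0.0, 0.5, -0.8]
finger_gap: 0.225
```

Run:
```python
from meas import *
o=ctrl.get_obs();print(o["position"],o["contact_force"],o["finger_gap"])
s=ctrl.get_image("side");crop(s,250,170,150,140,5,"c8s.png")
```

```text
[ 595.78139841 -165.4344432   125.64880312] [ 0.0168906   0.49247517 -0.82709418] 0.22476784176087208
```

View pics/c8s.png

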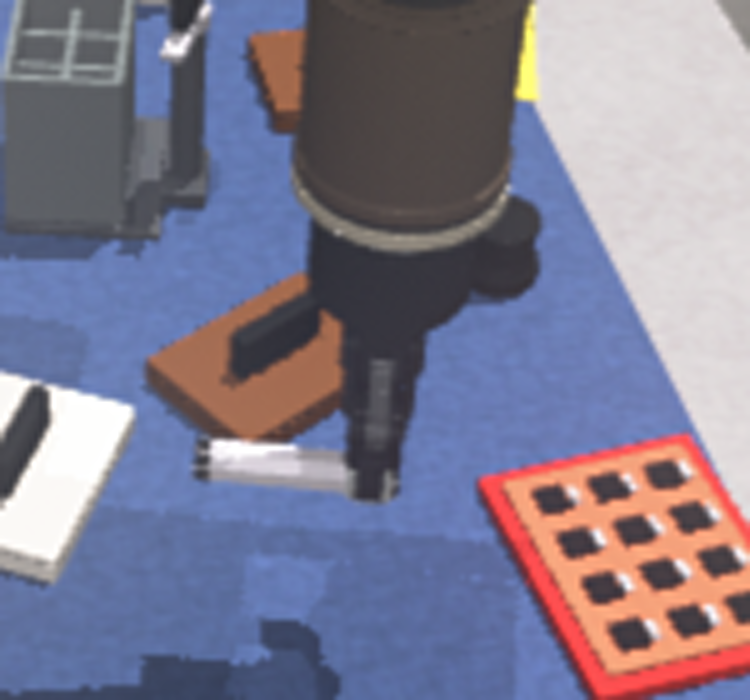

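The pillar is held level and did not swing at 20 N. I lower it and ease the closure towards the contact gap so that it pivots under gravity.

Call:
move_arm(
  series=[
    [1,[0,0,-30],0],
    [1,[0,0,-60],0],
    [1,[0,0,-75],0],
    [1,[0,0,-75],0],
    [0.58,[0,0,-75],0],
    [0.58,[0,0,-75],0],
    [0.58,[0,0,-75],0],
    [0.58,[0,0,-75],0],
  ],
  squeeze=20,
)

```text
t: 12.65
position: [595.9, -165.5, 50.8]
tool_rot: [-1.562, 0.233, -0.231]
contact_force: [0.4, -0.4, 0.0]
finger_gap: 0.222
```

```bash
cat > look.py <<'E'
import sys
from meas import *
n,x,y,w,h,sc,nm=sys.argv[1],*map(int,sys.argv[2:7]),sys.argv[7]
o=ctrl.get_obs();print(o["t"],o["position"].round(1),o["contact_force"].round(1),round(o["finger_gap"],3))
crop(ctrl.get_image(n),x,y,w,h,sc,nm)
E
python3 look.py side 270 220 100 100 5 c9s.png
```

```text
12.65 [ 595.9 -165.5   50.8] [ 0.4 -0.4  0. ] 0.222
```

View pics/c9s.png

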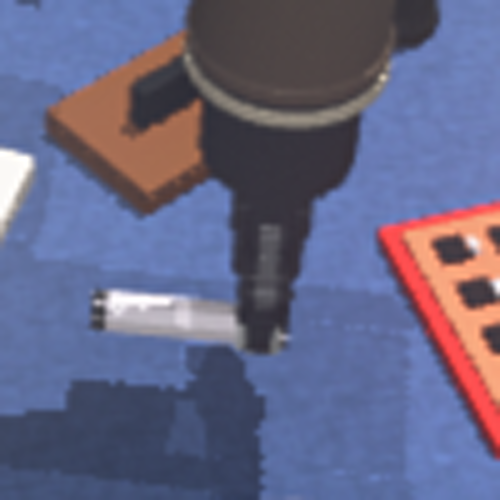

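Call:
move_arm(
  series=[
    [0.56,[0,0,0],0],
    [0.56,[0,0,0],0],
    [0.56,[0,0,0],0],
    [0.55,[0,0,0],0],
    [0.55,[0,0,0],0],
    [0.55,[0,0,0],0],
  ],
)

```text
t: 13.2
position: [595.8, -165.4, 50.8]
tool_rot: [-1.562, 0.233, -0.231]
contact_force: [-0.7, 0.2, -0.8]
finger_gap: 0.224
```

```bash
python3 look.py side 270 220 100 100 5 c10s.png
```

```text
13.2 [ 595.8 -165.4   50.8] [-0.7  0.2 -0.8] 0.224
```

View pics/c10s.png

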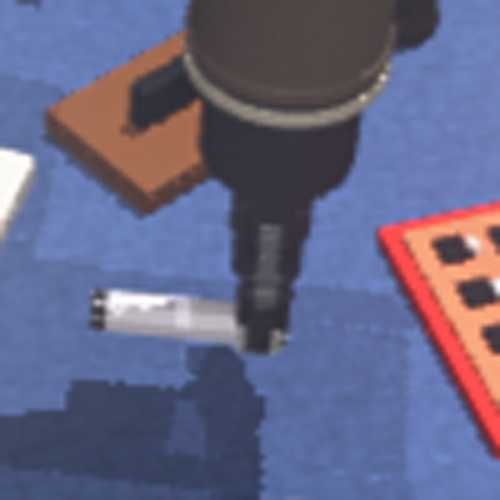

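Call:
move_arm(
  series=[
    [0.54,[0,0,0],0],
    [0.54,[0,0,0],0],
    [0.54,[0,0,0],0],
  ],
)

```text
t: 13.5
position: [595.8, -165.4, 50.7]
tool_rot: [-1.562, 0.233, -0.231]
contact_force: [-0.5, 0.3, -0.9]
finger_gap: 0.232
```

```bash
python3 look.py side 270 220 100 100 5 c11s.png
```

```text
13.5 [ 595.8 -165.4   50.7] [-0.5  0.3 -0.9] 0.232
```

View pics/c11s.png

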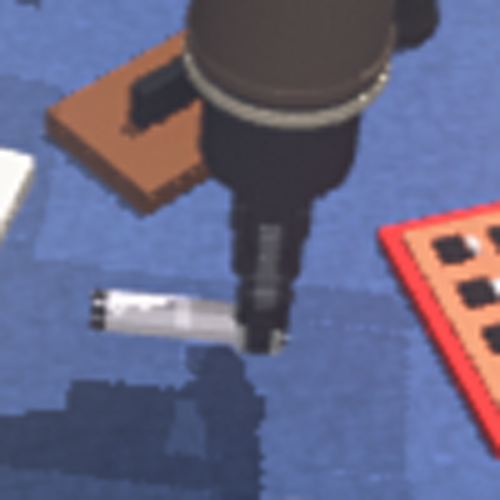

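Call:
move_arm(
  series=[
    [0.53,[0,0,0],0],
    [0.53,[0,0,0],0],
    [0.53,[0,0,0],0],
  ],
)

```text
t: 13.8
position: [595.8, -165.5, 50.8]
tool_rot: [-1.562, 0.233, -0.231]
contact_force: [-0.8, -0.2, 0.7]
finger_gap: 0.23
```

```bash
python3 look.py side 270 220 100 100 5 c12s.png
```

```text
13.8 [ 595.8 -165.5   50.8] [-0.8 -0.2  0.7] 0.23
```

View pics/c12s.png

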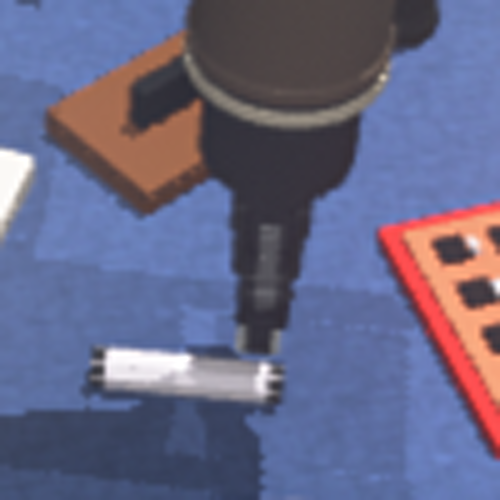

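Just opening drops it flat, back where it was (crop centre (187,372), unchanged). So there is no pivot window. I'll turn it by levering instead: hold it at the end, put the free end under the opened clamp's steel arm, which is fixed in height, and raise. First, re-grip.

Call:
move_arm(
  series=[
    [-0.2,[0,0,0],0],
    [-0.4,[0,0,0],0],
    [-0.4,[0,0,0],0],
    [-0.4,[0,0,-25],0],
    [-0.4,[0,0,-42],0],
    [-0.4,[0,0,-48],0],
    [-0.4,[0,0,-48],0],
    [1,[0,0,-48],0],
    [1,[0,0,-48],0],
    [1,[0,0,-48],0],
    [1,[0,0,-48],0],
    [1,[0,0,-48],0],
    [1,[0,0,-48],0],
    [1,[0,0,-48],0],
    [1,[0,0,-30],0],
    [1,[0,0,10],0],
    [1,[0,0,50],0],
    [1,[0,0,60],0],
    [1,[0,0,60],0],
  ],
  squeeze=25,
)

```text
t: 15.43
position: [598.2, -166.2, 115.0]
tool_rot: [-1.564, 0.227, -0.237]
contact_force: [1.3, 0.2, -1.9]
finger_gap: 0.223
```

```bash
python3 look.py side 250 170 150 140 5 c13s.png
```

```text
15.4333 [ 598.2 -166.2  115. ] [ 1.3  0.2 -1.9] 0.223
```

View pics/c13s.png

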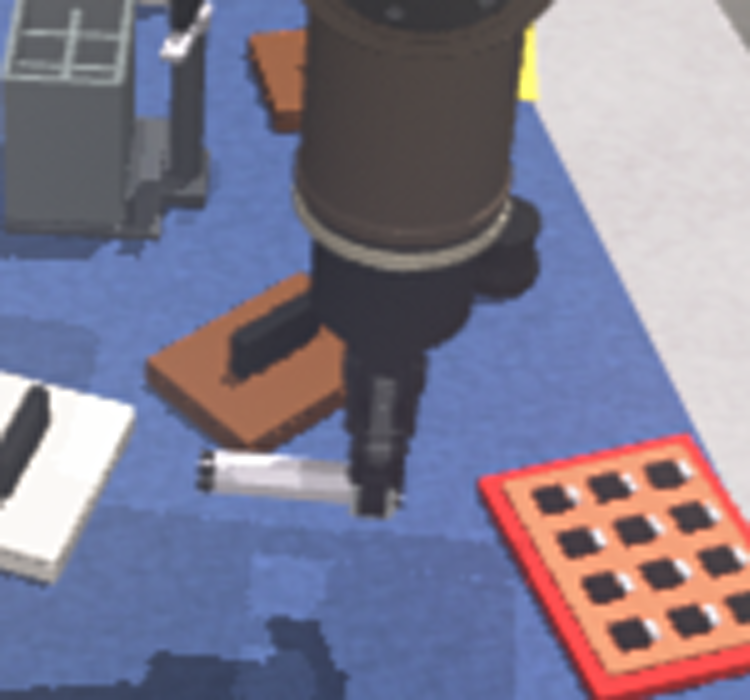

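```bash
python3 - <<'E'
from meas import *
print(ray("side",(283.2,180.4),130), ray("side",(291,172.5),132))
print(ray("top",(155+518/8,155+243/8),136),ray("top",(155+487/8,155+228/8),136))
E
python3 look.py top 155 140 100 85 8 c13t.png
```

```text
[560.42628793 190.42625865 130.        ] [591.07302974 224.16125262 132.        ]
[560.17472533 182.14017212 136.        ] [564.41988845 191.06848135 136.        ]
15.4833 [ 597.  -165.8  112.7] [-0.2  0.4 -2. ] 0.231
```

View pics/c13t.png

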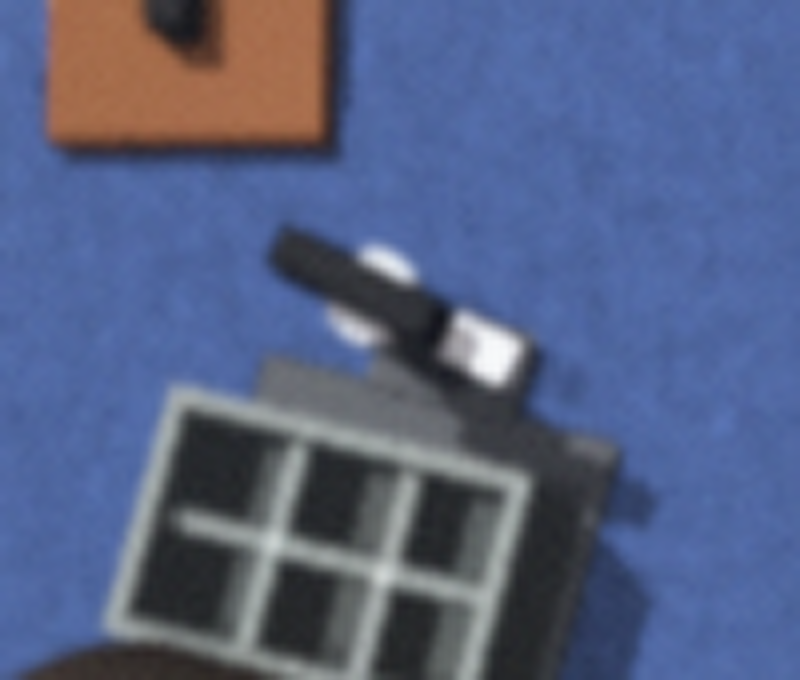

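The arm end is at about world (561,184), pointing 245°, and the two views agree. I turn the pillar so its free end points at 65° and stage it short of the arm.

Call:
move_arm(
  series=[
    [1,[0,0,0],-7],
    [1,[0,0,-5],-14],
    [1,[0,0,-15],-21],
    [1,[0,0,-15],-28],
    [1,[0,20,-15],-35],
    [1,[-10,40,-15],-42],
    [1,[-20,65,-15],-49],
    [1,[-30,95,-15],-56],
    [1,[-40,125,-15],-63],
    [1,[-50,155,-15],-70],
    [1,[-60,185,-15],-77],
    [1,[-70,210,-15],-84],
    [1,[-80,230,-15],-91],
    [1,[-85,244,-15],-98],
    [1,[-85,244,-15],-98],
    [1,[-85,244,-15],-98],
  ],
)

```text
t: 16.87
position: [509.9, 78.9, 94.9]
tool_rot: [-0.979, 1.524, -1.517]
contact_force: [0.3, -0.4, -1.5]
finger_gap: 0.228
```

```bash
python3 look.py side 230 150 130 110 6 c14s.png;python3 look.py top 155 140 120 100 6 c14t.png
```

```text
16.8667 [509.9  78.9  94.9] [ 0.3 -0.4 -1.5] 0.228
16.9167 [510.4  78.4  95.2] [-0.2 -1.1 -2. ] 0.222
```

View pics/c14s.png

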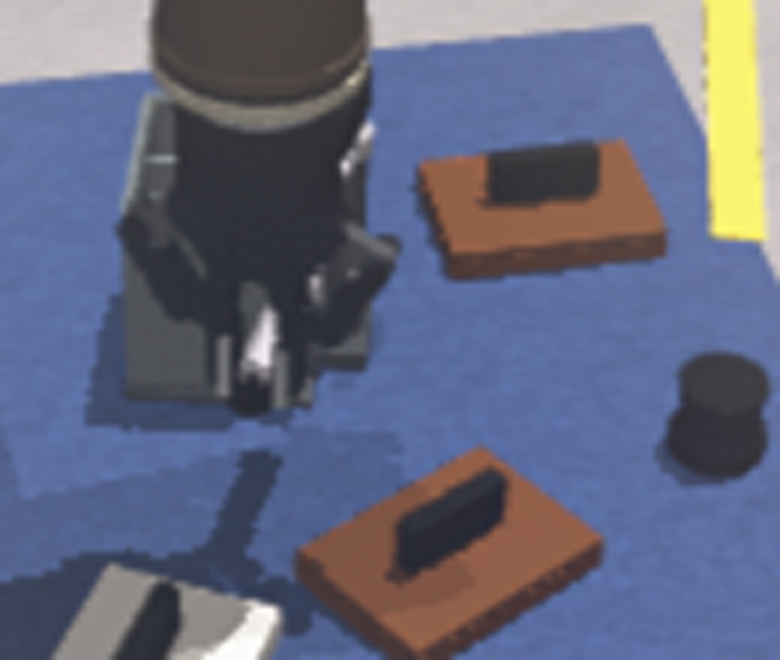

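View pics/c14t.png

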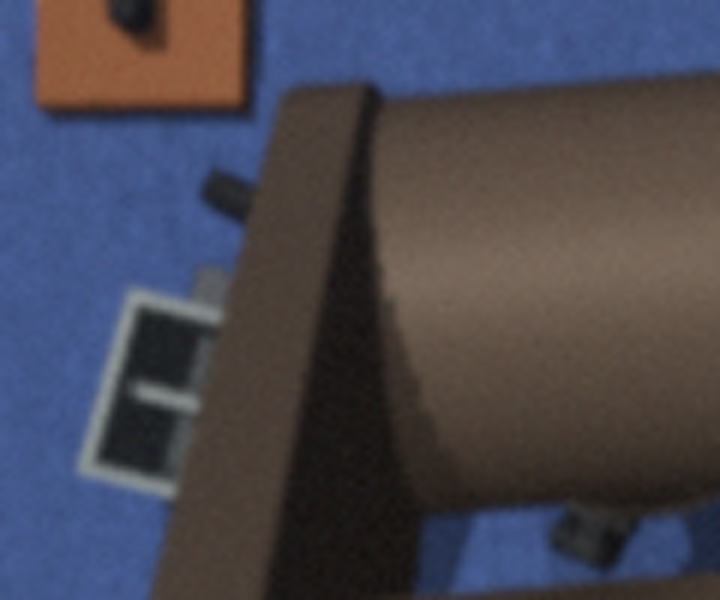

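The pillar points at the clamp arm's underside. I insert it about 28 mm under the arm and raise along the pivot arc, in two stages.

Call:
move_arm(
  series=[
    [1,[8,18,0],0],
    [1,[16,35,0],0],
    [1,[24.5,52.5,0],0],
    [1,[24.5,52.5,0],0],
    [1,[24.5,52.5,8],0],
    [1,[24.5,52.5,16],0],
    [1,[24,51.5,24],0],
    [1,[23.5,50.5,32],0],
    [1,[23.5,50.5,40],0],
    [1,[24,51.5,49],0],
    [1,[24,51.5,49],0],
  ],
)

```text
t: 17.88
position: [535.5, 129.4, 146.4]
tool_rot: [-0.975, 1.522, -1.518]
contact_force: [0.2, -0.9, -2.3]
finger_gap: 0.226
```

```bash
python3 look.py side 230 110 130 110 6 c15s.png
```

```text
17.8833 [535.5 129.4 146.4] [ 0.2 -0.9 -2.3] 0.226
```

View pics/c15s.png

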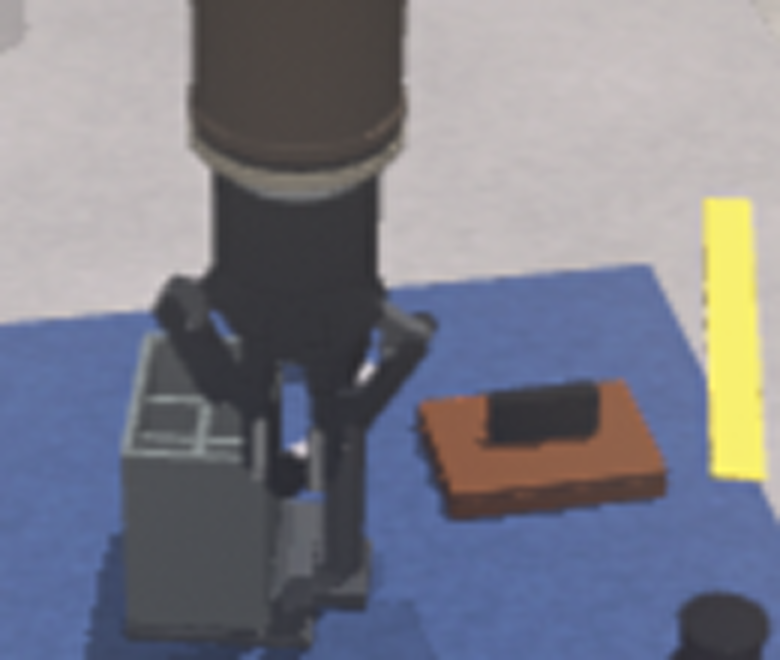

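The pillar foreshortens between the fingers (black end at (290,470)), so it is tilting, and the force is low. Continuing the arc.

Call:
move_arm(
  series=[
    [1,[1,2,8],0],
    [1,[2.5,5,17],0],
    [1,[4.5,10,25],0],
    [1,[7,15,32],0],
    [1,[9,19,37],0],
    [1,[11,23.5,42],0],
    [1,[13,28,46],0],
    [1,[15.5,33,50],0],
    [1,[18,38,52],0],
    [1,[19,41,53],0],
    [1,[19,41,53],0],
  ],
)

```text
t: 18.85
position: [554.7, 171.1, 198.7]
tool_rot: [-0.975, 1.522, -1.517]
contact_force: [-1.6, -1.1, 0.2]
finger_gap: 0.226
```

```bash
python3 look.py side 230 90 130 130 5 c16s.png; python3 look.py top 155 120 120 120 5 c16t.png
```

```text
18.85 [554.7 171.1 198.7] [-1.6 -1.1  0.2] 0.226
18.9 [554.5 170.7 198.5] [-0.5 -2.3 -1.1] 0.223
```

View pics/c16s.png

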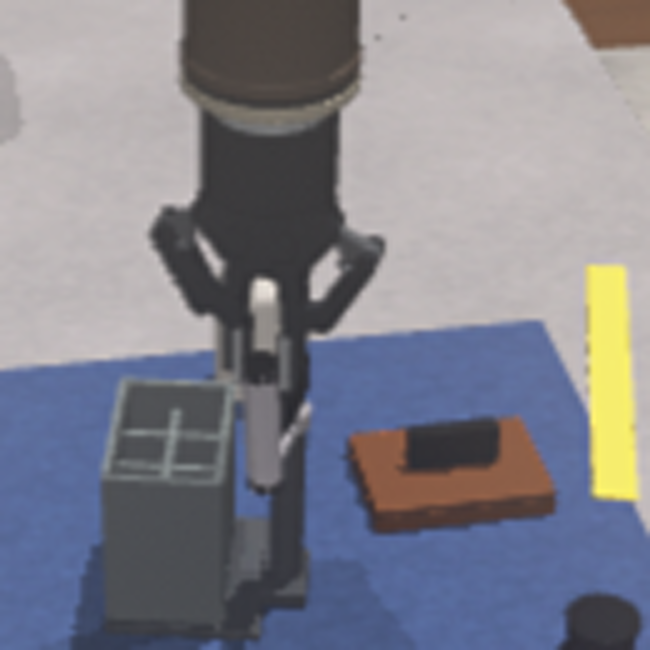

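View pics/c16t.png

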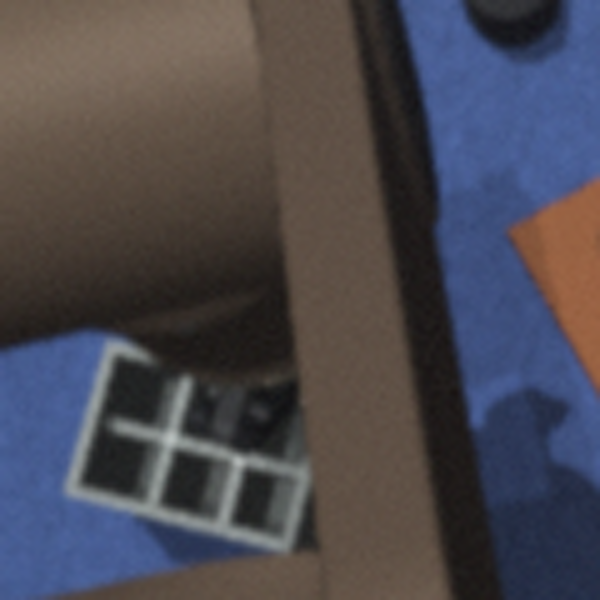

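Run:
```python
from meas import *
g=(554.6,171)
for z in(218,205,118): print(z,proj("side",(*g,z)))
for px in((282.4,185.5),): print(ray("side",px,118))
```

```text
218 [282.85699475 159.64864499]
205 [282.79736611 163.43764959]
118 [282.41702899 187.60555162]
[556.45677565 181.3663984  118.        ]
```

The pillar hangs vertical: its tip at side (282,188) matches the projected vertical tip (282.4,187.6). I raise it and carry it over socket (-17,-34), expected at world (483.5,211.5).

Call:
move_arm(
  series=[
    [1,[0,0,15],0],
    [1,[0,0,32],0],
    [1,[-15,8,32],5],
    [1,[-35,20,32],11],
    [1,[-55,31,32],11],
    [1,[-71,40,32],11],
    [1,[-71,40,32],11],
    [1,[-71,40,32],11],
  ],
  squeeze=30,
)

```text
t: 19.62
position: [483.0, 210.9, 230.6]
tool_rot: [-1.089, 1.385, -1.381]
contact_force: [0.7, -1.0, -1.1]
finger_gap: 0.223
```

```bash
python3 look.py side 220 80 130 130 5 c17s.png; python3 look.py top 155 120 120 120 5 c17t.png
python3 - <<'E'
from meas import *
o=ctrl.get_obs();g=o["position"]
print(((proj("side",(g[0],g[1],g[2]+7-87))-[220,80])*5).round(), ((proj("side",(483.5,211.5,119))-[220,80])*5).round())
E
```

```text
19.6167 [483.  210.9 230.6] [ 0.7 -1.  -1.1] 0.223
19.6667 [483.7 210.6 230.6] [ 1.1  0.1 -1.6] 0.221
[185. 467.] [185. 509.]
```

View pics/c17s.png

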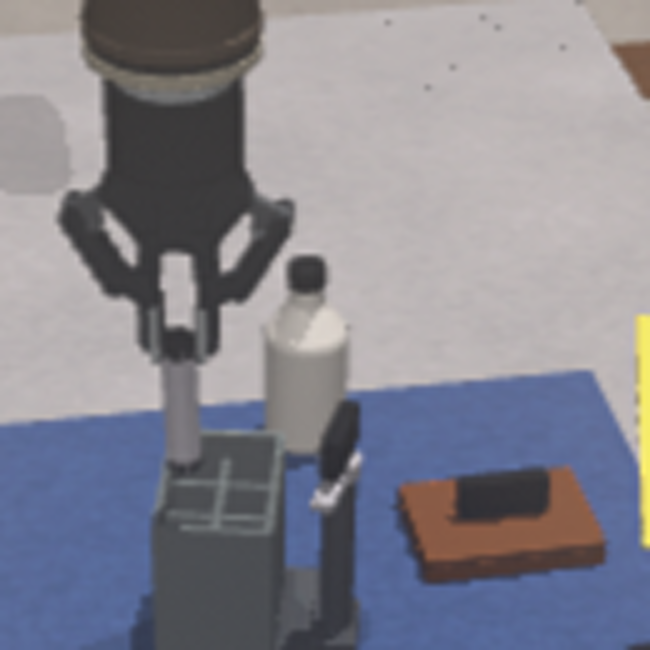

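View pics/c17t.png

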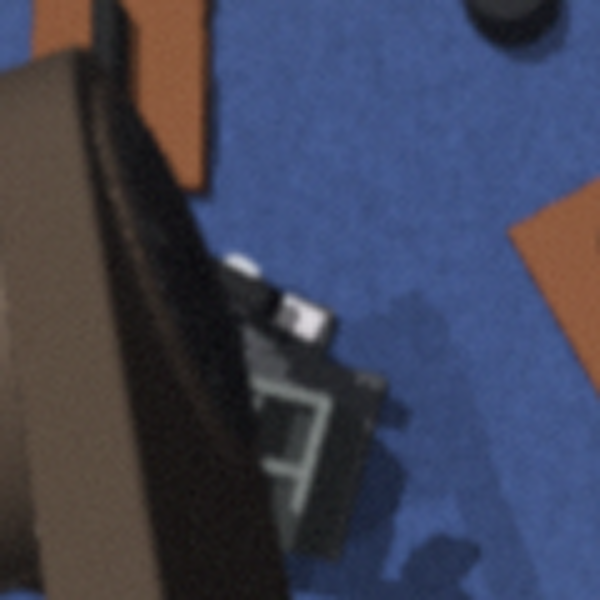

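Call:
move_arm(
  series=[
    [1,[2,1,-15],0],
    [1,[2,1,-30],0],
    [1,[2,1,-45],0],
    [1,[2,1,-55],0],
    [1,[2,1,-55],0],
  ],
)

```text
t: 20.13
position: [486.6, 210.6, 174.3]
tool_rot: [-1.089, 1.386, -1.383]
contact_force: [0.3, -0.0, 0.7]
finger_gap: 0.218
```

```bash
python3 look.py side 225 110 80 90 7 c18s.png
```

```text
20.1333 [486.6 210.6 174.3] [ 0.3 -0.   0.7] 0.218
```

View pics/c18s.png

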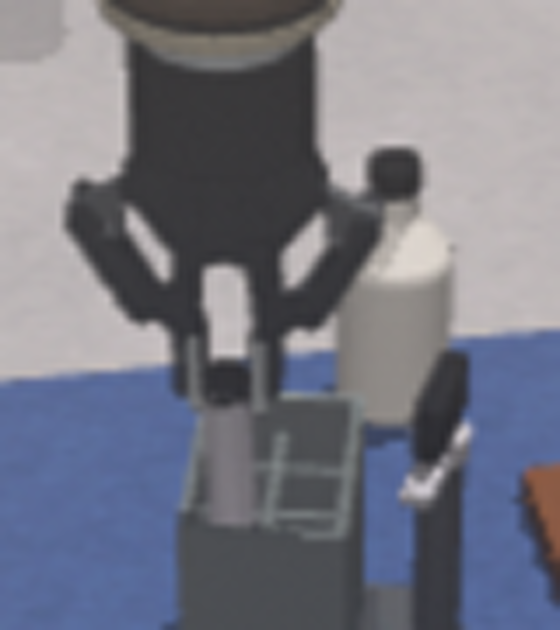

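The pillar's lower end is inside the front-left socket, hidden by the front rim at (230,520), with no contact force. Lowering further and releasing.

Call:
move_arm(
  series=[
    [1,[0,1,-15],0],
    [1,[0,1,-30],0],
    [1,[0,1,-44],0],
    [1,[0,1,-44],0],
    [0.4,[0,1,-44],0],
    [0.3,[0,1,-44],0],
    [0.3,[0,1,-44],0],
    [0.3,[0,1,-44],0],
    [0.2,[0,1,-20],0],
    [0.1,[0,1,20],0],
    [0,[0,1,60],0],
    [0,[0,1,60],0],
  ],
)

```text
t: 21.18
position: [489.9, 212.7, 241.7]
tool_rot: [-1.079, 1.382, -1.383]
contact_force: [2.1, 0.3, 0.5]
finger_gap: 0.5
```

```bash
python3 look.py side 225 100 80 90 7 c19s.png
```

```text
21.1833 [489.9 212.7 241.7] [2.1 0.3 0.5] 0.5
```

View pics/c19s.png

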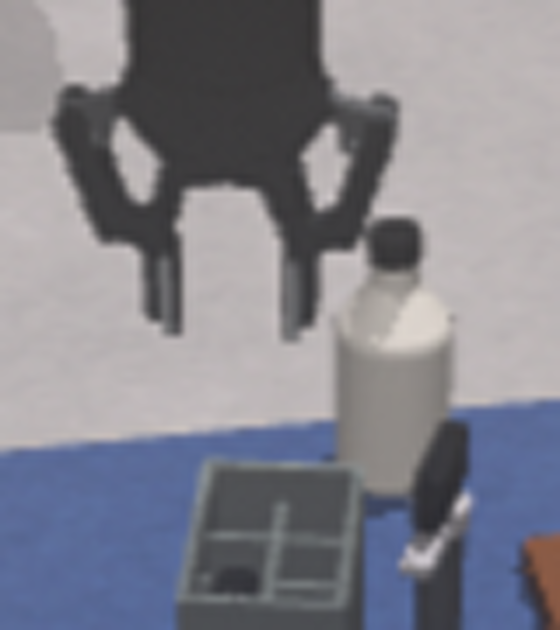

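Pillar A is down in its socket (dark top at (238,578)). Now pillar B; I re-measure everything first in case something has been knocked.

Run:
```python
from meas import *
t=ctrl.get_image("top");cv2.imwrite("pics/t20.png",t)
for p in pillars(t): print("blob",p)
```

```text
blob (array([438.22145544, -23.05105354]), np.float64(127.3595231045849), np.float64(60.183781607660734), (306.59844970703125, 239.9740753173828), (50.09917068481445, 36.638614654541016))
blob (array([ 556.61136766, -251.52031571]), np.float64(86.70231596327555), np.float64(-5.3781690276175835), (395.53973388671875, 194.50318908691406), (8.732102394104004, 33.453125))
```

View pics/t20.png

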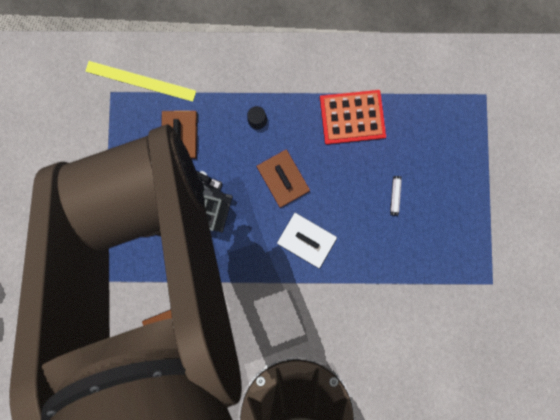

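Call:
move_arm(
  series=[
    [0,[10,-38,0],7],
    [0,[20,-76,0],14],
    [0,[30,-114,0],21],
    [0,[40,-152,0],28],
    [0,[50,-190,0],35],
    [0,[58,-228,0],42],
    [-0.4,[66,-266,0],49],
    [-0.4,[74,-304,0],56],
    [-0.4,[82,-342,0],63],
    [-0.4,[90,-380,-20],70],
    [-0.4,[97,-415,-45],77],
    [-0.4,[104,-445,-70],84],
    [-0.4,[104,-469,-95],91],
    [-0.4,[104,-469,-120],98],
    [-0.4,[104,-469,-140],98],
    [-0.4,[104,-469,-140],98],
    [-0.4,[104,-469,-140],98],
  ],
  squeeze=25,
)

```text
t: 22.7
position: [590.2, -256.5, 94.9]
tool_rot: [-1.568, 0.086, -0.078]
contact_force: [0.5, 0.3, 0.8]
finger_gap: 0.699
```

Run:
```python
from meas import *
from scipy.spatial.transform import Rotation as R
o=ctrl.get_obs();M=R.from_rotvec(o["tool_rot"]).as_matrix(); z=M[:,2];print("jaw ang",np.degrees(np.arctan2(z[1],z[0])),o["joint_pos"].round(2),o["position"])
crop(ctrl.get_image("side"),260,210,110,140,5,"c21s.png")
```

```text
jaw ang 83.99186425579022 [-0.46  0.63  1.72 -0.    0.8  -1.92] [ 590.18459805 -256.51901876   94.9164055 ]
```

View pics/c21s.png

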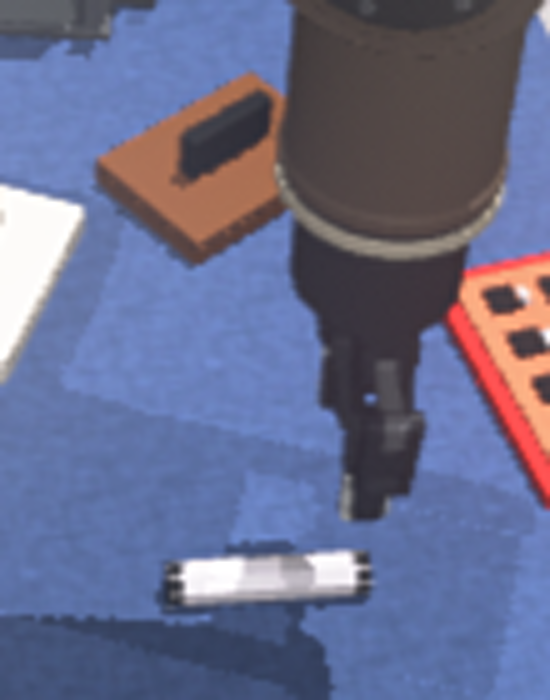

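Call:
move_arm(
  series=[
    [-0.4,[2,0,-30],0],
    [-0.4,[2,0,-60],0],
    [-0.4,[2,0,-80],0],
    [-0.4,[2,0,-90],0],
    [-0.4,[2,0,-92],0],
    [-0.4,[2,0,-92],0],
    [1,[2,0,-92],0],
    [1,[2,0,-92],0],
    [1,[2,0,-92],0],
    [1,[2,0,-92],0],
    [1,[2,0,-92],0],
    [1,[2,0,-92],0],
    [1,[2,0,-92],0],
    [1,[2,0,-75],0],
    [1,[2,0,-40],0],
    [1,[2,0,0],0],
    [1,[2,0,5],0],
    [1,[2,0,5],0],
  ],
  squeeze=25,
)

```text
t: 24.25
position: [595.3, -257.6, 105.1]
tool_rot: [-1.571, 0.08, -0.085]
contact_force: [0.4, 0.5, -1.0]
finger_gap: 0.224
```

```bash
python3 look.py side 260 210 110 120 5 c22s.png
```

```text
24.25 [ 595.3 -257.6  105.1] [ 0.4  0.5 -1. ] 0.224
```

View pics/c22s.png

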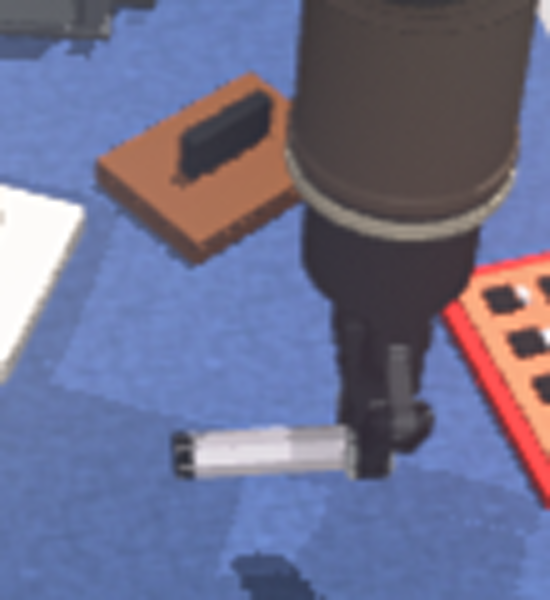

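Call:
move_arm(
  series=[
    [1,[0,10,0],-7],
    [1,[0,25,-5],-14],
    [1,[0,45,-8],-21],
    [1,[0,70,-8],-28],
    [1,[-10,95,-8],-35],
    [1,[-15,120,-8],-42],
    [1,[-22,145,-8],-49],
    [1,[-30,170,-8],-56],
    [1,[-38,195,-8],-63],
    [1,[-45,220,-8],-70],
    [1,[-52,245,-8],-77],
    [1,[-60,270,-8],-84],
    [1,[-68,295,-8],-91],
    [1,[-76,315,-8],-98],
    [1,[-84,330,-8],-105],
    [1,[-84,335,-8],-109.5],
    [1,[-84,335.5,-8],-109.5],
    [1,[-84,335.5,-8],-109.5],
    [1,[-84,335.5,-8],-109.5],
  ],
)

```text
t: 25.88
position: [509.9, 78.0, 94.4]
tool_rot: [-0.968, 1.528, -1.527]
contact_force: [0.2, -0.0, -1.0]
finger_gap: 0.225
```

```bash
python3 look.py side 230 150 130 110 6 c23s.png
python3 - <<'E'
from meas import *
from scipy.spatial.transform import Rotation as R
o=ctrl.get_obs();M=R.from_rotvec(o["tool_rot"]).as_matrix(); z=M[:,2];print("jaw ang",np.degrees(np.arctan2(z[1],z[0])),o["position"])
E
```

```text
25.8833 [509.9  78.   94.4] [ 0.2 -0.  -1. ] 0.225
jaw ang -25.40353659168966 [509.98575784  77.85685575  94.51521896]
```

View pics/c23s.png

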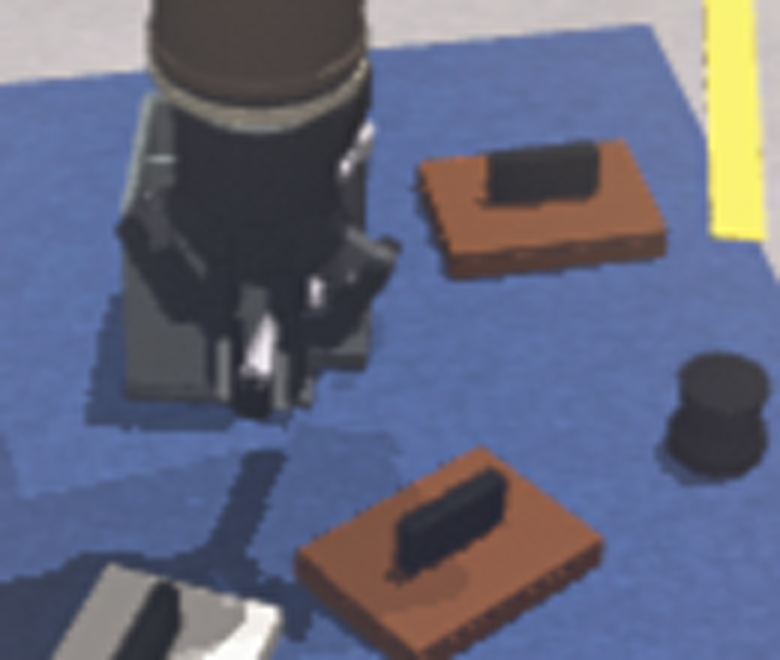

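Same staging pose as before, so I use the same levering arc.

Call:
move_arm(
  series=[
    [1,[8,18,0],0],
    [1,[16,35,0],0],
    [1,[25,53,0],0],
    [1,[25,53,0],0],
    [1,[25,53,8],0],
    [1,[25,53,16],0],
    [1,[24.5,52,24],0],
    [1,[24,51,32],0],
    [1,[24,51,41],0],
    [1,[24.5,52,50],0],
    [1,[24.5,52,50],0],
  ],
)

```text
t: 26.85
position: [535.3, 129.8, 146.6]
tool_rot: [-0.965, 1.527, -1.528]
contact_force: [0.0, -0.3, -1.0]
finger_gap: 0.221
```

Call:
move_arm(
  series=[
    [1,[1,2,8],0],
    [1,[2.5,5,17],0],
    [1,[4.5,10,25],0],
    [1,[7,15,32],0],
    [1,[9,19,37],0],
    [1,[11,23.5,42],0],
    [1,[13,28,46],0],
    [1,[15.5,33,50],0],
    [1,[18,38,52],0],
    [1,[19,41,53],0],
    [1,[19,41,53],0],
  ],
)

```text
t: 27.77
position: [554.7, 171.4, 199.8]
tool_rot: [-0.964, 1.527, -1.528]
contact_force: [-0.3, -2.2, -0.2]
finger_gap: 0.225
```

```bash
python3 look.py side 230 90 130 130 5 c24s.png;  python3 - <<'E'
from meas import *
o=ctrl.get_obs();g=o["position"]
print(((proj("side",(g[0],g[1],g[2]+7-87))-[230,90])*5).round())
E
```

```text
27.7667 [554.7 171.4 199.8] [-0.3 -2.2 -0.2] 0.225
[262. 486.]
```

View pics/c24s.png

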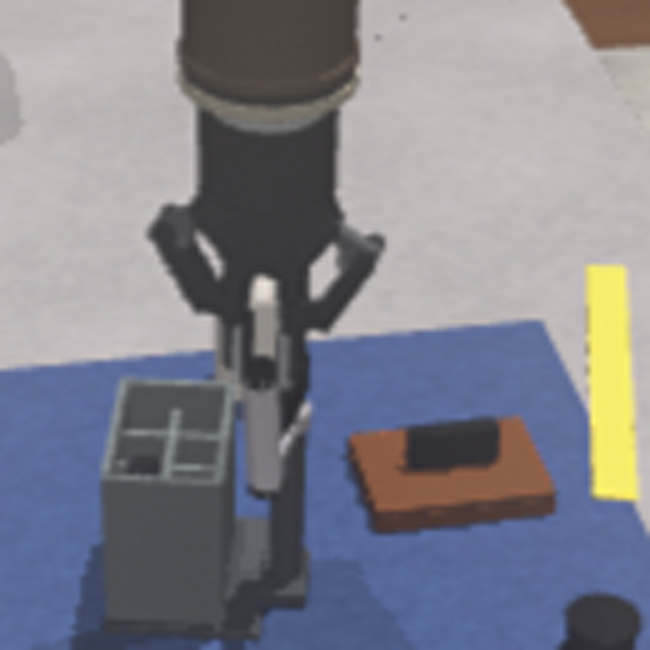

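Vertical again (tip at (262,490), expected (262,486)). I carry it to socket (-17,0), at about (493,245).

Call:
move_arm(
  series=[
    [1,[0,0,15],0],
    [1,[0,0,32],0],
    [1,[-15,10,32],5],
    [1,[-35,30,32],11],
    [1,[-52,55,32],11],
    [1,[-62,74,32],11],
    [1,[-62,74,32],11],
    [1,[-62,74,32],11],
  ],
  squeeze=30,
)

```text
t: 28.48
position: [491.9, 245.8, 231.5]
tool_rot: [-1.08, 1.39, -1.39]
contact_force: [0.1, -0.4, -0.4]
finger_gap: 0.221
```

```bash
python3 look.py side 220 80 130 130 5 c25s.png
python3 - <<'E'
from meas import *
o=ctrl.get_obs();g=o["position"]
print(((proj("side",(g[0],g[1],g[2]+7-87))-[220,80])*5).round(), ((proj("side",(g[0],g[1],119))-[220,80])*5).round())
E
```

```text
28.4833 [491.9 245.8 231.5] [ 0.1 -0.4 -0.4] 0.221
[191. 432.] [192. 476.]
```

View pics/c25s.png

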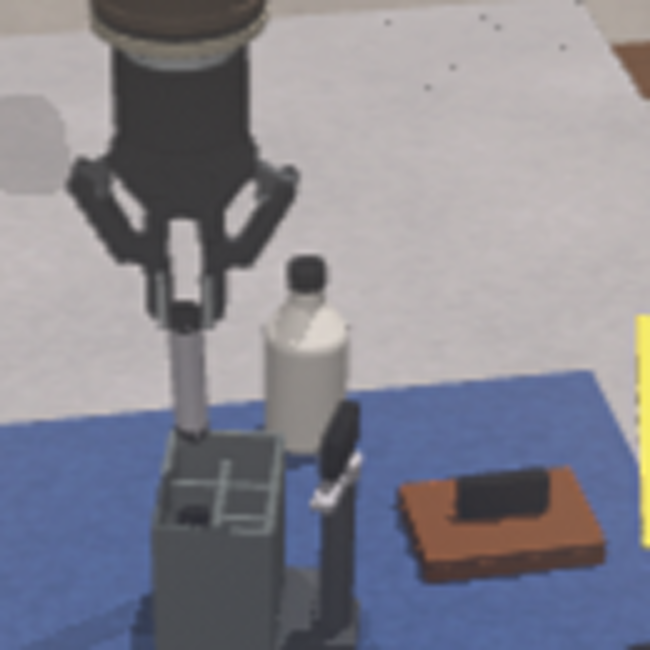

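Run:
```python
from meas import *
a=np.radians(-13.6);u=np.array([np.cos(a),np.sin(a)]);v=np.array([-u[1],u[0]]);c=np.array([508,240.5])
for x,y in((-17,-34),(-17,0)): 
  P=c+x*u+y*v
  for z in(113,119): print(x,y,z,P.round(1),((proj("side",(*P,z))-[220,80])*5).round())
for y in(17,-17):
  P=c-17*u+y*v
  for z in(105,119): print("div",y,z,((proj("side",(*P,z))-[220,80])*5).round())
```

```text
-17 -34 113 [483.5 211.5] [185. 517.]
-17 -34 119 [483.5 211.5] [185. 509.]
-17 0 113 [491.5 244.5] [191. 484.]
-17 0 119 [491.5 244.5] [191. 476.]
div 17 105 [194. 479.]
div 17 119 [193. 461.]
div -17 105 [188. 511.]
div -17 119 [188. 493.]
```

Call:
move_arm(
  series=[
    [1,[3,0,-15],0],
    [1,[3,0,-30],0],
    [1,[3,0,-45],0],
    [1,[3,0,-55],0],
    [1,[3,0,-55],0],
  ],
)

```text
t: 28.95
position: [495.7, 243.7, 175.4]
tool_rot: [-1.08, 1.391, -1.392]
contact_force: [-0.3, -0.5, 1.9]
finger_gap: 0.207
```

```bash
python3 look.py side 225 100 80 90 7 c26s.png
```

```text
28.95 [495.7 243.7 175.4] [-0.3 -0.5  1.9] 0.207
```

View pics/c26s.png

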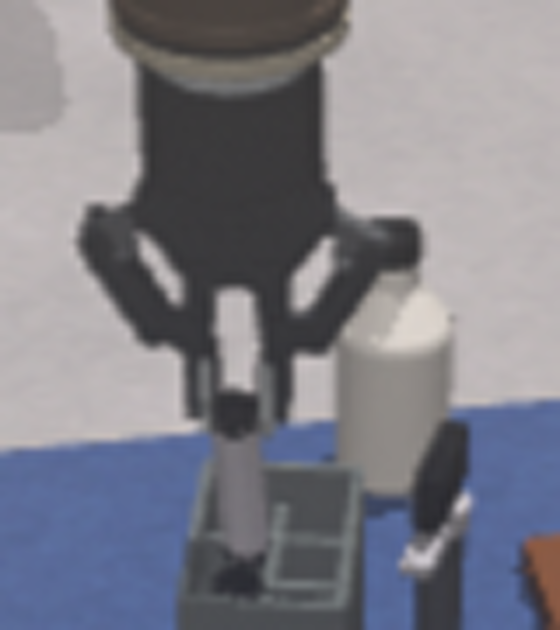

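Call:
move_arm(
  series=[
    [1,[0,1,-8],0],
    [1,[0,1,-16],0],
    [1,[0,1,-16],0],
  ],
)

```text
t: 29.25
position: [495.7, 244.0, 158.7]
tool_rot: [-1.08, 1.393, -1.393]
contact_force: [-1.8, -0.2, -0.6]
finger_gap: -0.002
```

```bash
python3 look.py side 225 110 80 90 7 c27s.png; python3 look.py top 155 160 100 80 7 c27t.png
```

```text
29.25 [495.7 244.  158.7] [-1.8 -0.2 -0.6] -0.002
29.3 [495.8 244.2 159.2] [-0.  -0.1 -0.4] 0.001
```

View pics/c27s.png

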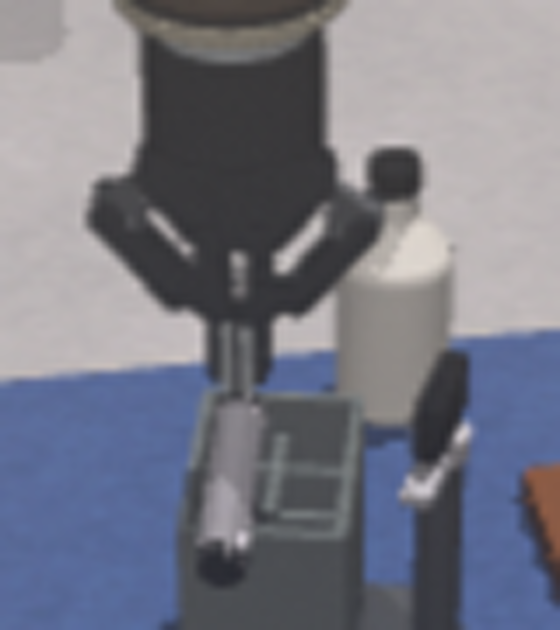

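View pics/c27t.png

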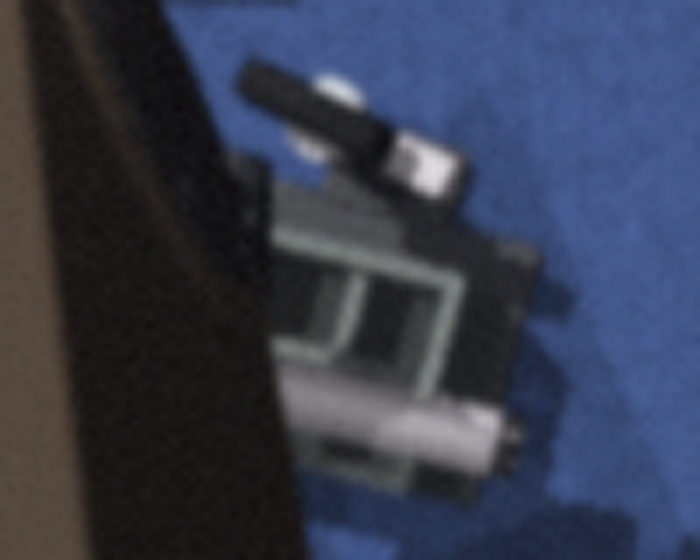

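The grip slackened, and pillar B slipped and now lies across or inclined on the mouth. I back the arm straight up and away to look.

Call:
move_arm(
  series=[
    [1,[0,0,30],0],
    [1,[0,0,70],0],
    [0,[0,0,110],0],
    [0,[0,0,110],0],
    [0,[0,40,110],0],
    [0,[0,80,110],0],
    [0,[0,120,110],0],
    [0,[0,160,110],0],
    [0,[0,160,110],0],
  ],
)

```text
t: 30.1
position: [495.7, 410.6, 269.8]
tool_rot: [-1.078, 1.391, -1.389]
contact_force: [-2.4, -0.8, -0.2]
finger_gap: 0.5
```

```bash
python3 look.py side 225 120 80 90 7 c28s.png; python3 look.py top 150 160 100 80 7 c28t.png
```

```text
30.1 [495.7 410.6 269.8] [-2.4 -0.8 -0.2] 0.5
30.15 [495.6 407.7 269.5] [ 0.3 -0.6  1.2] 0.497
```

View pics/c28s.png

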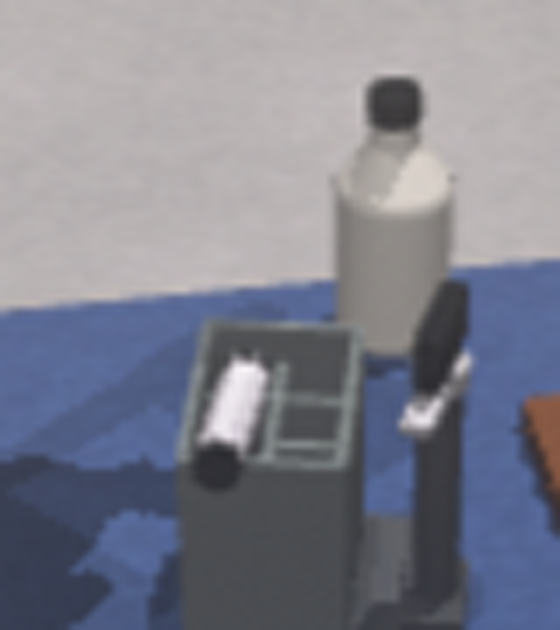

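View pics/c28t.png

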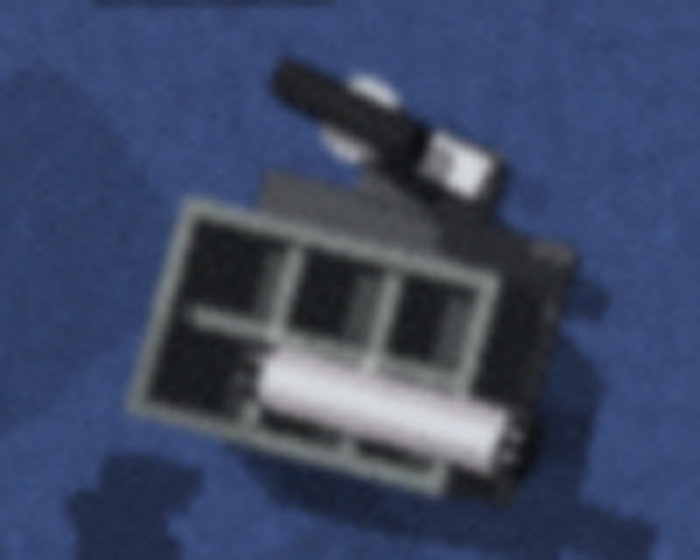

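Run:
```python
from meas import *
T=lambda a:(a[0]/7+150,a[1]/7+160)
S=lambda a:(a[0]/7+225,a[1]/7+120)
A=tri(S((247,358)),T((250,378)));B=tri(S((216,466)),T((516,440)))
print(A,B,np.linalg.norm(A-B))
d=A-B;print(np.degrees(np.arctan2(d[1],d[0])), np.degrees(np.arcsin(d[2]/np.linalg.norm(d))))
for z in(115,125,135): print(z,ray("top",T((250,378)),z)[:2].round(1),ray("top",T((516,440)),z)[:2].round(1))
a=np.radians(-13.6);u=np.array([np.cos(a),np.sin(a)]);v=np.array([-u[1],u[0]])
for P in(A,B): r=P[:2]-[508,240.5];print(r@u,r@v)
```

```text
[497.92978503 261.06621971 122.16449371] [474.8197456  172.20335043 130.95417175] 92.23850551759554
75.42234537134762 -5.468180326386378
115 [495.6 263. ] [475.7 174.5]
125 [494.9 260.7] [475.3 173. ]
135 [494.3 258.3] [474.8 171.6]
-14.623840579879124 17.62163186468746
-16.190494772665723 -74.183754985023
```

Pillar B lies on the rim along the case's y at x≈-16, its end overhanging the near wall (top crop (516,440)). I grip the overhanging end.

Call:
move_arm(
  series=[
    [0,[0,-40,0],0],
    [0,[-5,-80,0],0],
    [0,[-10,-120,0],0],
    [0,[-15,-160,0],0],
    [0,[-18,-200,0],0],
    [-0.1,[-18,-227,0],0],
    [-0.1,[-18,-227,-30],0],
    [-0.1,[-18,-227,-60],0],
    [-0.1,[-18,-227,-90],0],
    [-0.1,[-18,-227,-115],0],
    [-0.1,[-18,-227,-115],0],
    [-0.1,[-18,-227,-115],0],
  ],
)

```text
t: 31.2
position: [476.8, 177.6, 154.3]
tool_rot: [-1.083, 1.393, -1.392]
contact_force: [0.1, -0.4, 0.4]
finger_gap: 0.552
```

```bash
python3 look.py side 225 120 80 90 7 c29s.png;  python3 - <<'E'
from meas import *
from scipy.spatial.transform import Rotation as R
o=ctrl.get_obs();M=R.from_rotvec(o["tool_rot"]).as_matrix(); z=M[:,2];print("jaw ang",np.degrees(np.arctan2(z[1],z[0])),o["position"])
E
```

```text
31.2 [476.8 177.6 154.3] [ 0.1 -0.4  0.4] 0.552
jaw ang -14.362221286034211 [477.78707986 178.06184287 155.36839947]
```

View pics/c29s.png

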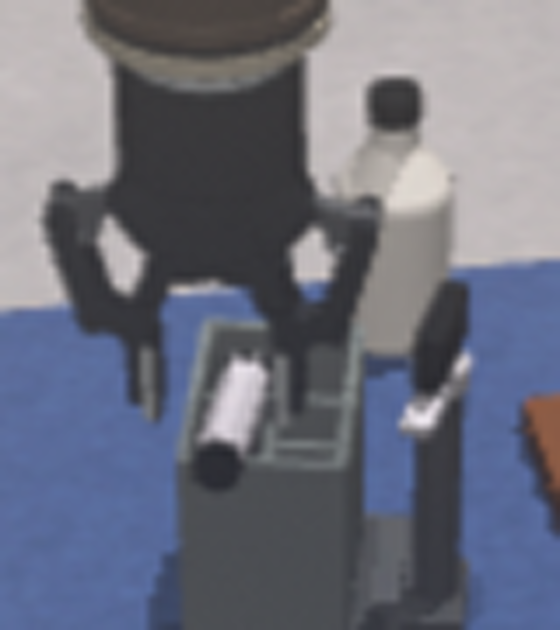

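Call:
move_arm(
  series=[
    [-0.1,[0,2,-15],0],
    [-0.1,[0,2,-27],0],
    [-0.1,[0,2,-32],0],
    [-0.1,[0,2,-32],0],
    [0.4,[0,2,-32],0],
    [1,[0,2,-32],0],
    [1,[0,2,-32],0],
    [1,[0,2,-32],0],
    [1,[0,2,-32],0],
    [1,[0,2,-32],0],
    [1,[0,2,-32],0],
    [1,[0,2,-20],0],
    [1,[0,2,10],0],
    [1,[0,2,25],0],
    [1,[0,2,25],0],
  ],
  squeeze=25,
)

```text
t: 32.5
position: [479.4, 180.6, 183.4]
tool_rot: [-1.076, 1.389, -1.392]
contact_force: [1.6, 0.3, -0.7]
finger_gap: 0.222
```

```bash
python3 look.py side 225 100 80 90 7 c30s.png
```

```text
32.5 [479.4 180.6 183.4] [ 1.6  0.3 -0.7] 0.222
```

View pics/c30s.png

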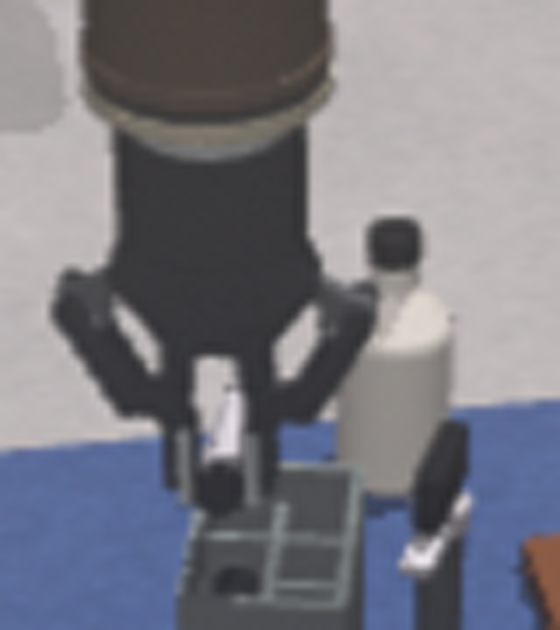

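Call:
move_arm(
  series=[
    [1,[0,-35,0],0],
    [1,[0,-70,0],0],
    [1,[8,-102,0],0],
    [1,[20,-102,-10],-5],
    [1,[31,-102,-40],-11],
    [1,[31,-102,-70],-11],
    [1,[31,-102,-88],-11],
    [1,[31,-102,-88],-11],
    [1,[31,-102,-88],-11],
  ],
)

```text
t: 33.3
position: [508.5, 78.3, 92.7]
tool_rot: [-0.967, 1.527, -1.528]
contact_force: [0.1, -0.1, -0.5]
finger_gap: 0.228
```

```bash
python3 look.py side 230 150 130 110 6 c31s.png
python3 - <<'E'
from meas import *
from scipy.spatial.transform import Rotation as R
o=ctrl.get_obs();M=R.from_rotvec(o["tool_rot"]).as_matrix(); z=M[:,2];print("jaw ang",np.degrees(np.arctan2(z[1],z[0])),o["position"])
E
```

```text
33.3 [508.5  78.3  92.7] [ 0.1 -0.1 -0.5] 0.228
jaw ang -25.34840956098128 [509.37663287  78.40455878  93.77255468]
```

View pics/c31s.png

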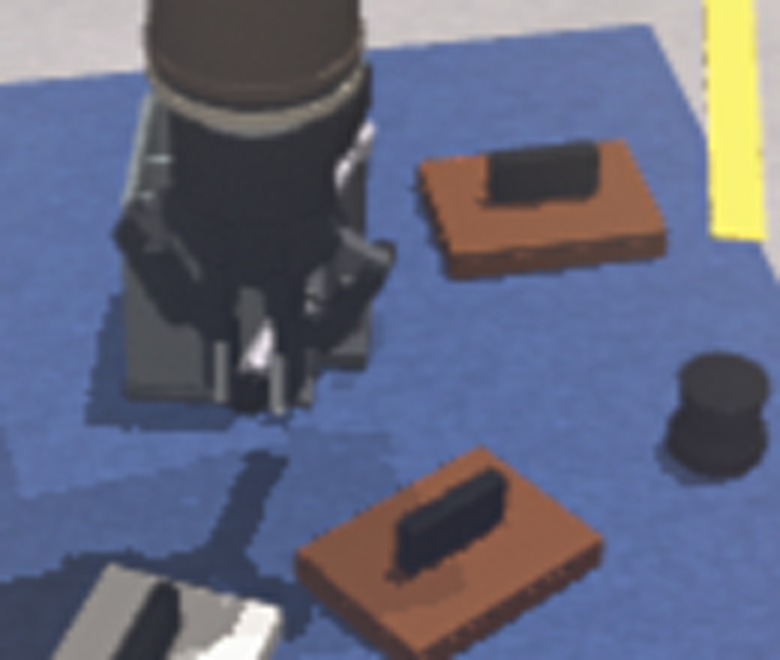

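Call:
move_arm(
  series=[
    [1,[8,18,0],0],
    [1,[16,35,0],0],
    [1,[25,52.5,0],0],
    [1,[25,52.5,0],0],
    [1,[25,52.5,9],0],
    [1,[25,52.5,17],0],
    [1,[24.5,51.5,25],0],
    [1,[24,50.5,33],0],
    [1,[24,50.5,42],0],
    [1,[24.5,51.5,51],0],
    [1,[24.5,51.5,51],0],
  ],
)

```text
t: 34.27
position: [534.6, 129.8, 146.8]
tool_rot: [-0.963, 1.525, -1.528]
contact_force: [-0.3, -2.0, -1.8]
finger_gap: 0.226
```

Call:
move_arm(
  series=[
    [1,[1,2,8],0],
    [1,[2.5,5,17],0],
    [1,[4.5,10,25],0],
    [1,[7,15,32],0],
    [1,[9,19,37],0],
    [1,[11,23.5,42],0],
    [1,[13,28,46],0],
    [1,[15.5,33,50],0],
    [1,[18,38,52],0],
    [1,[19,41,53],0],
    [1,[19,41,53],0],
  ],
)

```text
t: 35.18
position: [553.9, 171.4, 199.9]
tool_rot: [-0.963, 1.524, -1.528]
contact_force: [-0.5, -1.6, -0.6]
finger_gap: 0.225
```

```bash
python3 look.py side 230 90 130 130 5 c32s.png;  python3 - <<'E'
from meas import *
o=ctrl.get_obs();g=o["position"]
print(((proj("side",(g[0],g[1],g[2]+6-87))-[230,90])*5).round())
E
```

```text
35.1833 [553.9 171.4 199.9] [-0.5 -1.6 -0.6] 0.225
[261. 487.]
```

View pics/c32s.png

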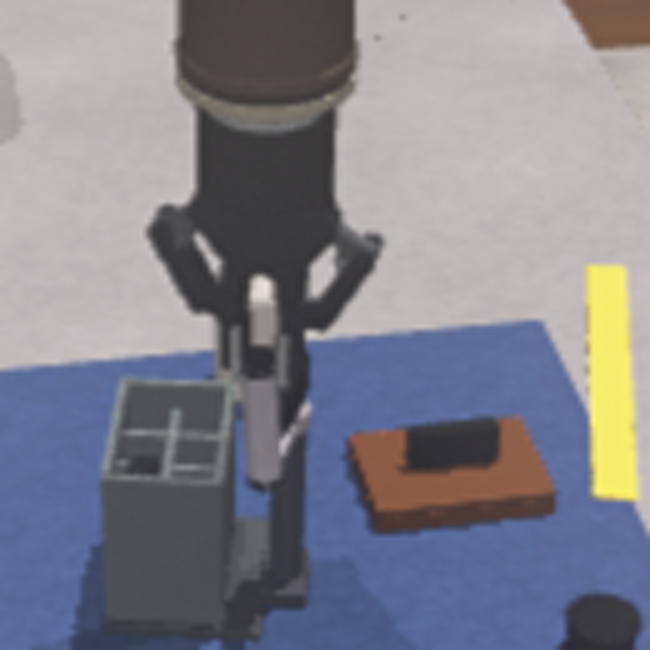

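Upright again. I carry it to the middle socket with a firmer grip.

Call:
move_arm(
  series=[
    [1,[0,0,15],0],
    [1,[0,0,32],0],
    [1,[-15,10,32],5],
    [1,[-35,30,32],11],
    [1,[-52,55,32],11],
    [1,[-60,74,32],11],
    [1,[-60,74,32],11],
    [1,[-60,74,32],11],
    [1,[-60,74,15],11],
    [1,[-60,74,0],11],
    [1,[-60,74,-15],11],
    [1,[-60,74,-25],11],
    [1,[-60,74,-25],11],
  ],
  squeeze=60,
)

```text
t: 36.32
position: [493.2, 243.9, 172.9]
tool_rot: [-1.079, 1.391, -1.393]
contact_force: [-0.8, -1.1, -1.4]
finger_gap: 0.21
```

```bash
python3 look.py side 225 100 80 90 7 c33s.png
```

```text
36.3167 [493.2 243.9 172.9] [-0.8 -1.1 -1.4] 0.21
```

View pics/c33s.png

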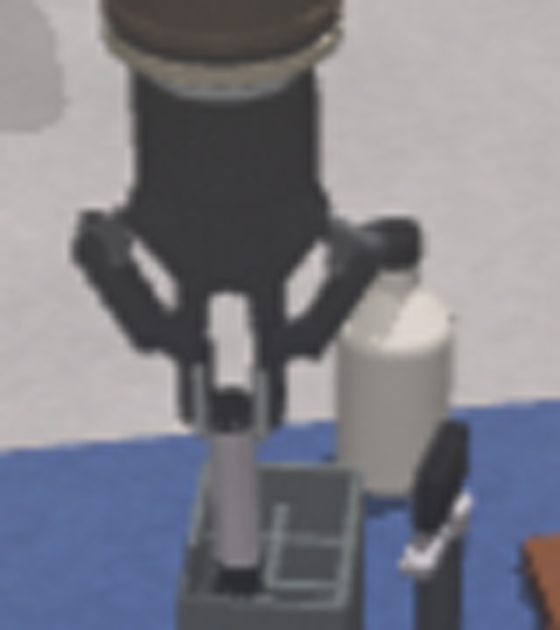

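Call:
move_arm(
  series=[
    [1,[1,1,-8],0],
    [1,[1,1,-15],0],
    [1,[1,1,-20],0],
    [1,[1,1,-20],0],
  ],
)

```text
t: 36.7
position: [494.1, 244.9, 152.9]
tool_rot: [-1.08, 1.391, -1.393]
contact_force: [-1.6, -0.9, -1.9]
finger_gap: 0.214
```

```bash
python3 look.py side 225 100 80 90 7 c34s.png
```

```text
36.7 [494.1 244.9 152.9] [-1.6 -0.9 -1.9] 0.214
```

View pics/c34s.png

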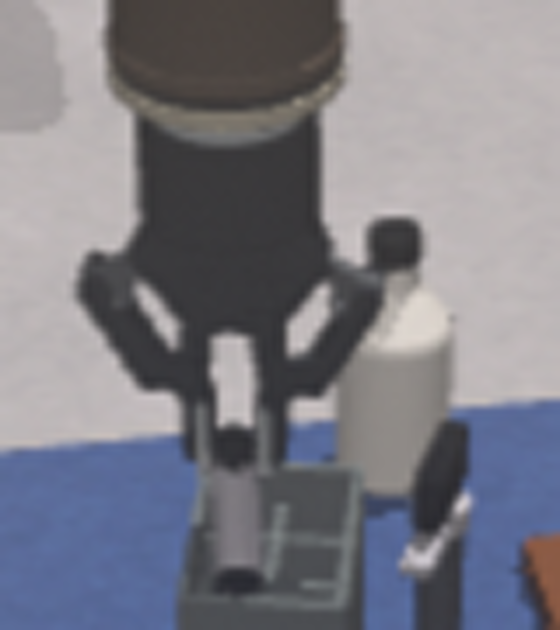

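The pillar is going in and still gripped, with no contact force. I lower it the rest of the way and release.

Call:
move_arm(
  series=[
    [1,[0,0,-12],0],
    [1,[0,0,-23],0],
    [1,[0,0,-23],0],
    [0.45,[0,0,-23],0],
    [0.35,[0,0,-23],0],
    [0.3,[0,0,-23],0],
    [0.3,[0,0,-23],0],
    [0.2,[0,0,0],0],
    [0.1,[0,0,40],0],
    [0,[0,0,80],0],
    [0,[0,40,110],0],
    [0,[0,80,110],0],
    [0,[0,120,110],0],
    [0,[0,160,110],0],
    [0,[0,160,110],0],
  ],
)

```text
t: 38.0
position: [493.9, 411.5, 264.1]
tool_rot: [-1.077, 1.389, -1.388]
contact_force: [-1.3, -1.4, -0.4]
finger_gap: 0.503
```

```bash
python3 look.py side 225 120 80 90 7 c35s.png; python3 look.py top 150 160 100 80 7 c35t.png;python3 - <<'E'
from meas import *
t=ctrl.get_image("top");cv2.imwrite("pics/t35.png",t);cv2.imwrite("pics/s35.png",ctrl.get_image("side"))
for p in pillars(t): print("blob",p)
E
```

```text
38.0 [493.9 411.5 264.1] [-1.3 -1.4 -0.4] 0.503
38.05 [493.8 408.8 263.5] [-0.3 -0.4 -0.5] 0.494
blob (array([438.14203828, -23.00498539]), np.float64(127.35876302739085), np.float64(60.18400024755546), (306.5802917480469, 240.0051727294922), (50.09917068481445, 36.5666389465332))
```

View pics/c35s.png

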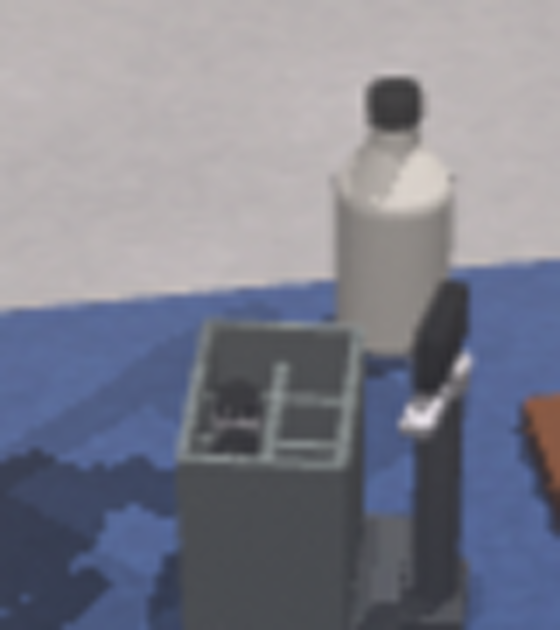

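View pics/c35t.png

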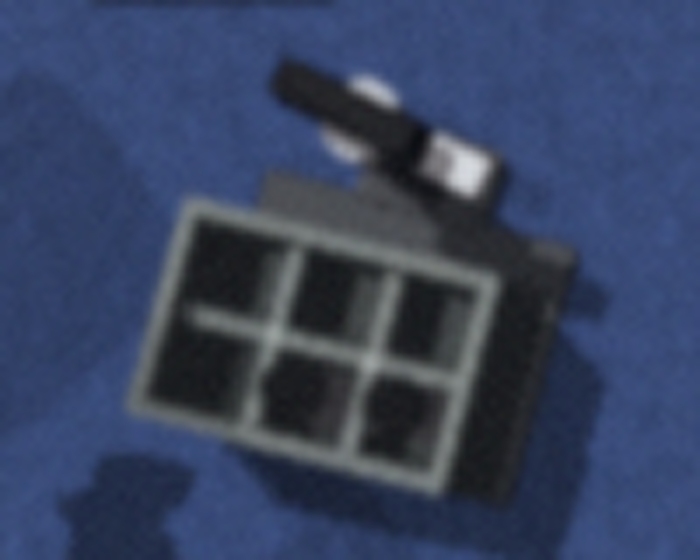

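View pics/t35.png

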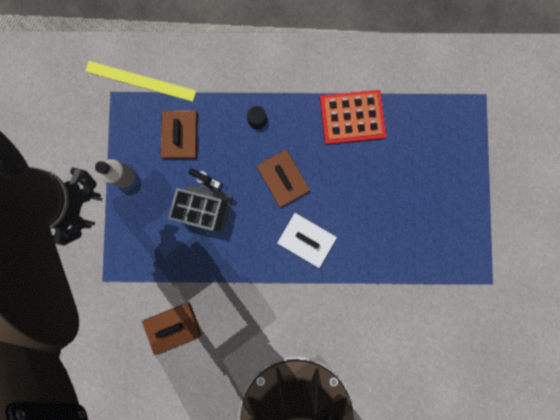

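Both pillars are inside separate sockets, with tops at side crop (238,395) and (238,440), below the rim. The mat is clear of pillars. The lid at top (306.6,240.0) has not moved since I placed it. I go back to the lid using the half-turn-equivalent grasp.

Call:
move_arm(
  series=[
    [0,[-5,-40,0],0],
    [0,[-10,-80,0],0],
    [0,[-15,-120,0],0],
    [0,[-20,-160,0],0],
    [0,[-25,-200,0],-4],
    [0,[-30,-240,0],-8],
    [0,[-35,-280,0],-12],
    [0,[-40,-320,0],-16],
    [0,[-45,-360,0],-16],
    [0,[-50,-395,-20],-16],
    [-0.2,[-56,-420,-50],-16],
    [-0.2,[-56,-434,-80],-16],
    [-0.2,[-56,-434,-110],-16],
    [-0.2,[-56,-434,-140],-16],
    [-0.2,[-56,-434,-165],-16],
    [-0.2,[-56,-434,-165],-16],
    [-0.2,[-56,-434,-165],-16],
  ],
  squeeze=60,
)

```text
t: 39.62
position: [436.6, -30.2, 98.2]
tool_rot: [-0.912, 1.59, -1.589]
contact_force: [0.4, -0.2, 0.9]
finger_gap: 0.598
```

```bash
python3 look.py side 210 180 120 110 6 c36s.png
python3 - <<'E'
from meas import *
from scipy.spatial.transform import Rotation as R
o=ctrl.get_obs();M=R.from_rotvec(o["tool_rot"]).as_matrix(); z=M[:,2];print("jaw ang",np.degrees(np.arctan2(z[1],z[0])),o["position"],o["joint_pos"].round(2))
print(lidrect(cv2.imread("pics/t35.png"),20,270,345,205,275))
E
```

```text
39.6167 [436.6 -30.2  98.2] [ 0.4 -0.2  0.9] 0.598
jaw ang -30.4237679054827 [437.69889801 -30.14479833  99.12330082] [-0.14  0.4   2.19 -0.    0.55  0.4 ]
(array([438.68751439, -22.64604074]), (np.float64(89.30837719125606), np.float64(123.52075240178026)), np.float64(-120.13416920358388), (306.5462646484375, 239.8213653564453))
```

View pics/c36s.png

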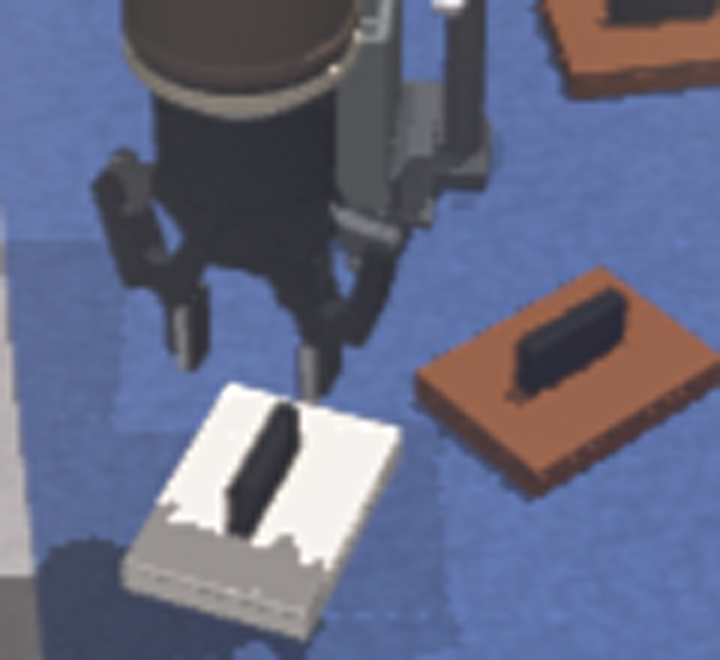

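Call:
move_arm(
  series=[
    [-0.2,[0,4.5,-20],0],
    [-0.2,[0,4.5,-45],0],
    [-0.2,[0,4.5,-62],0],
    [-0.2,[0,4.5,-69],0],
    [-0.2,[0,4.5,-69],0],
    [1,[0,4.5,-69],0],
    [1,[0,4.5,-69],0],
    [1,[0,4.5,-69],0],
    [1,[0,4.5,-69],0],
    [1,[0,4.5,-69],0],
    [1,[0,4.5,-69],0],
    [1,[0,4.5,-69],0],
  ],
  squeeze=60,
)

```text
t: 40.67
position: [438.5, -25.8, 31.4]
tool_rot: [-0.908, 1.586, -1.59]
contact_force: [-2.9, -0.7, 18.3]
finger_gap: 0.146
```

```bash
python3 look.py side 210 180 120 110 6 c37s.png
```

```text
40.6667 [438.5 -25.8  31.4] [-2.9 -0.7 18.3] 0.146
```

View pics/c37s.png

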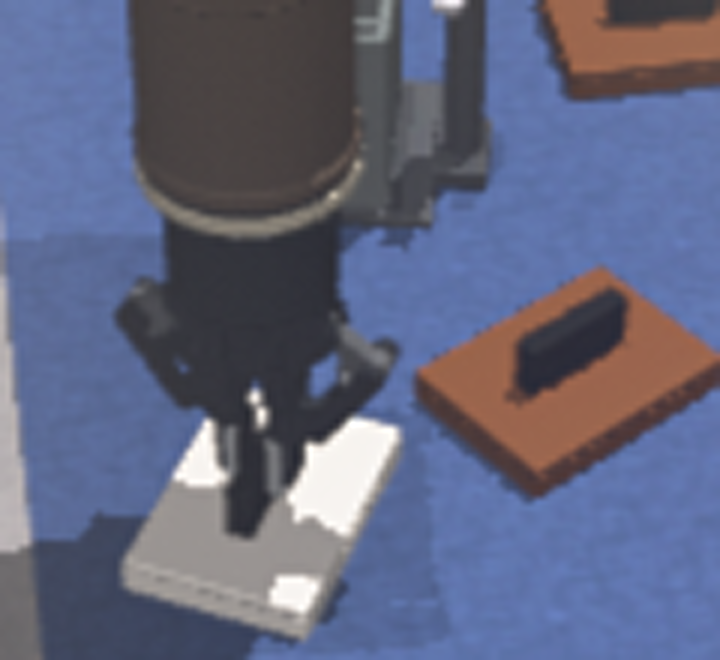

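Call:
move_arm(
  series=[
    [1,[0,0,20],0],
    [1,[0,0,55],0],
    [1,[0,0,95],0],
    [1,[0,0,135],0],
    [1,[0,0,170],0],
    [1,[0,0,194],0],
    [1,[10,30,194],2],
    [1,[18,65,194],5],
    [1,[26,100,194],8],
    [1,[34,135,194],10],
    [1,[43,170,194],12],
    [1,[52,205,194],14],
    [1,[60,240,194],16],
    [1,[67.5,266,194],16],
    [1,[67.5,266,194],16],
    [1,[67.5,266,194],16],
  ],
)

```text
t: 42.05
position: [505.8, 241.4, 225.7]
tool_rot: [-1.079, 1.388, -1.392]
contact_force: [-0.2, -0.1, -1.5]
finger_gap: 0.149
```

```bash
python3 look.py side 220 80 100 120 5 c38s.png
python3 - <<'E'
from meas import *
from scipy.spatial.transform import Rotation as R
o=ctrl.get_obs();M=R.from_rotvec(o["tool_rot"]).as_matrix(); z=M[:,2];print("jaw ang",np.degrees(np.arctan2(z[1],z[0])),o["position"],o["joint_pos"].round(2))
E
```

```text
42.05 [505.8 241.4 225.7] [-0.2 -0.1 -1.5] 0.149
jaw ang -14.347235436196303 [505.51229573 240.35145234 225.68767687] [ 0.39  0.36  1.81 -0.    0.97  0.64]
```

View pics/c38s.png

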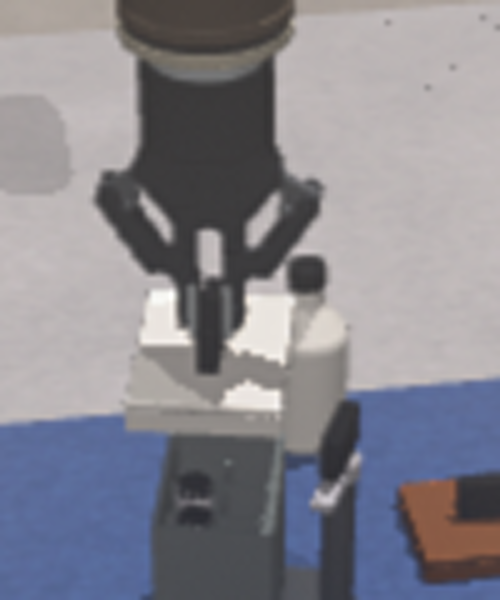

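Call:
move_arm(
  series=[
    [1,[1,0,-20],0],
    [1,[1,0,-45],0],
    [1,[1,0,-62],0],
    [1,[1,0,-70],0],
    [1,[1,0,-74],0],
    [1,[1,0,-78],0],
    [1,[1,0,-82],0],
    [1,[1,0,-82],0],
  ],
)

```text
t: 42.77
position: [506.6, 240.2, 143.8]
tool_rot: [-1.079, 1.389, -1.393]
contact_force: [0.2, -0.9, -2.5]
finger_gap: 0.151
```

```bash
python3 look.py side 225 110 90 90 7 c39s.png
```

```text
42.7667 [506.6 240.2 143.8] [ 0.2 -0.9 -2.5] 0.151
```

View pics/c39s.png

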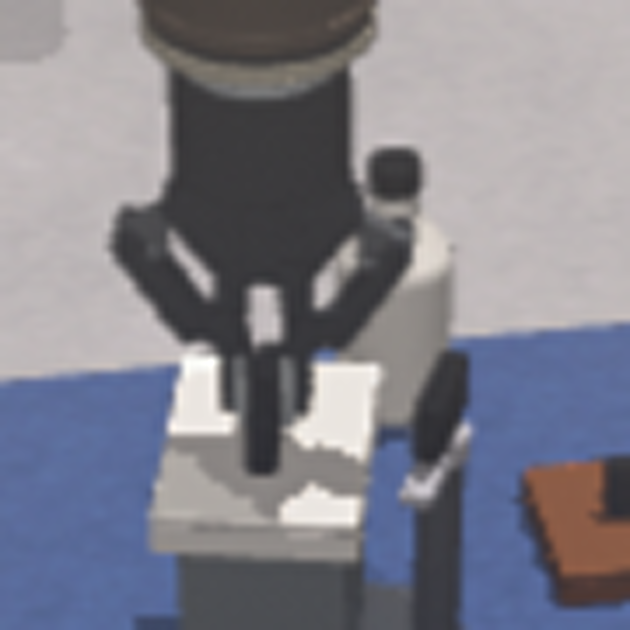

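Call:
move_arm(
  series=[
    [1,[0,0,-3],0],
    [1,[0,0,-6],0],
    [1,[0,0,-8],0],
    [1,[0,0,-10],0],
    [1,[0,0,-10],0],
  ],
)

```text
t: 43.23
position: [506.9, 240.4, 136.4]
tool_rot: [-1.077, 1.388, -1.393]
contact_force: [-11.7, -6.1, 44.4]
finger_gap: 0.148
```

Contact is at TCP 136.4, as expected for home (119+17.4). Releasing and checking.

Call:
move_arm(
  series=[
    [1,[0,0,1],0],
    [0.5,[0,0,1],0],
    [0.3,[0,0,1],0],
    [0.3,[0,0,1],0],
    [0.2,[0,0,20],0],
    [0.2,[0,0,50],0],
    [0.2,[0,0,80],0],
    [0.2,[0,0,110],0],
    [0.2,[0,40,110],0],
    [0.2,[0,80,110],0],
    [0.2,[0,120,110],0],
    [0.2,[0,160,110],0],
    [0.2,[0,160,110],0],
  ],
)

```text
t: 44.32
position: [506.5, 406.7, 245.8]
tool_rot: [-1.077, 1.387, -1.389]
contact_force: [-2.1, -0.8, -0.5]
finger_gap: 0.398
```

```bash
python3 look.py side 225 110 90 90 7 c40s.png; python3 look.py top 140 150 110 90 6 c40t.png
python3 - <<'E'
from meas import *
print(lidrect(ctrl.get_image("top"),125))
E
```

```text
44.3167 [506.5 406.7 245.8] [-2.1 -0.8 -0.5] 0.398
44.3667 [506.4 403.7 245.5] [-0.4 -0.8  0.8] 0.402
(array([506.72884402, 244.2799118 ]), (np.float64(88.31744383170357), np.float64(123.72611400305108)), np.float64(-104.4297545449422), (193.0, 209.0))
```

View pics/c40s.png

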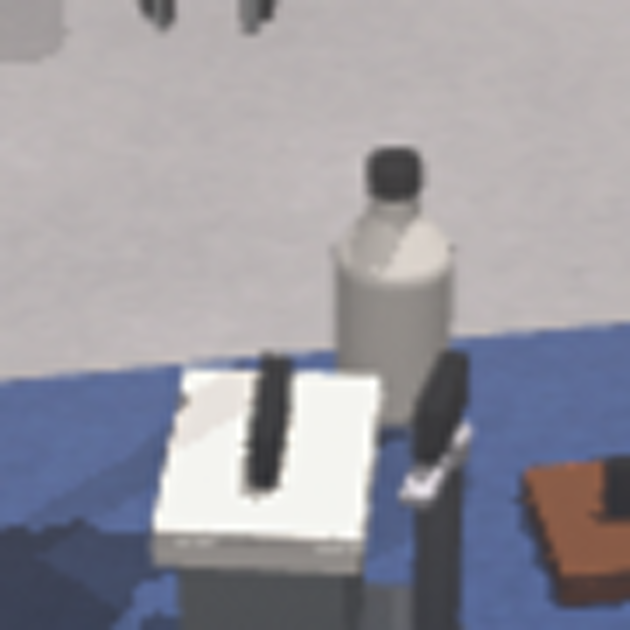

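View pics/c40t.png

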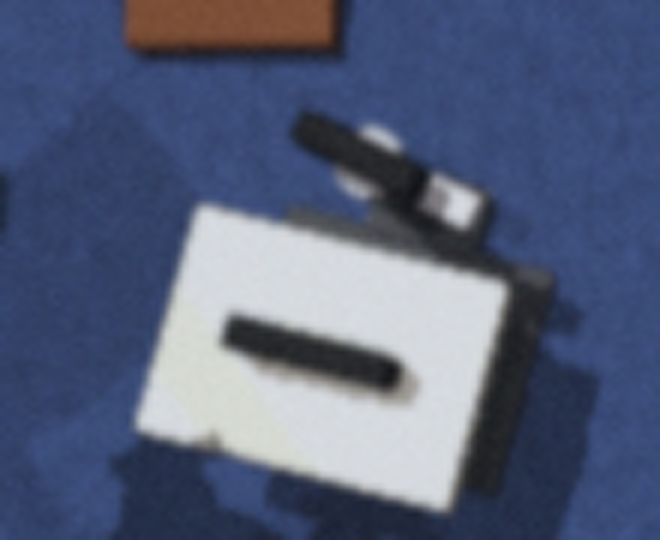

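The lid is home: its side-view near-left corner is at (247.1,186.4) against (247.2,186.7) at the start. Now the clamp.

Call:
move_arm(
  series=[
    [0.1,[15,-36,0],-5],
    [0.1,[30,-72,0],-11],
    [0.1,[45,-108,0],-11],
    [0.1,[60,-144,0],-11],
    [0.1,[73,-180.5,0],-11],
    [0.1,[73,-180.5,-20],-11],
    [0.1,[73,-180.5,-45],-11],
    [0.1,[73,-180.5,-45],-11],
    [0.1,[73,-180.5,-45],-11],
  ],
  squeeze=30,
)

```text
t: 45.22
position: [578.5, 218.5, 199.9]
tool_rot: [-0.968, 1.525, -1.53]
contact_force: [-1.0, 0.5, 1.0]
finger_gap: 0.451
```

```bash
python3 look.py side 225 100 90 90 7 c41s.png
python3 - <<'E'
from meas import *
from scipy.spatial.transform import Rotation as R
o=ctrl.get_obs();M=R.from_rotvec(o["tool_rot"]).as_matrix(); z=M[:,2];print("jaw ang",np.degrees(np.arctan2(z[1],z[0])),o["position"],o["joint_pos"].round(2))
E
```

```text
45.2167 [578.5 218.5 199.9] [-1.   0.5  1. ] 0.451
jaw ang -25.316149662631133 [579.28081957 219.2347977  201.06875034] [ 0.31  0.47  1.7  -0.    0.97  0.76]
```

View pics/c41s.png

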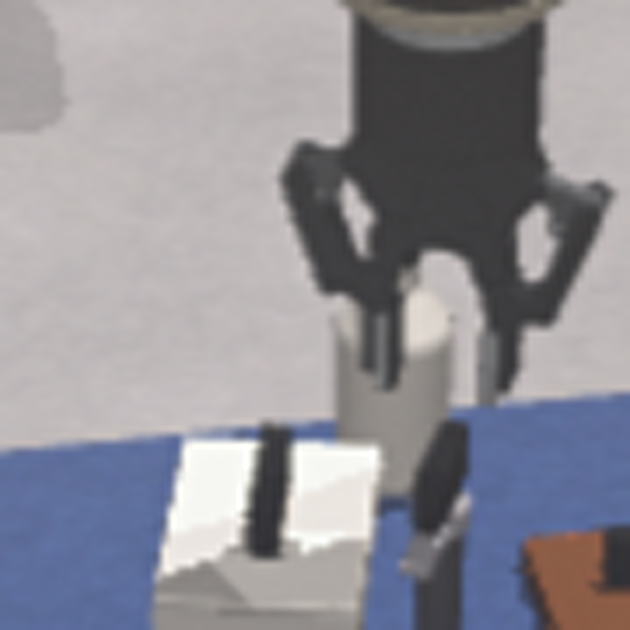

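Call:
move_arm(
  series=[
    [0.1,[0.5,3.5,-20],0],
    [0.1,[0.5,3.5,-40],0],
    [0.1,[0.5,3.5,-54],0],
    [0.1,[0.5,3.5,-54],0],
    [1,[0.5,3.5,-54],0],
    [1,[0.5,3.5,-54],0],
    [1,[0.5,3.5,-54],0],
    [1,[0.5,3.5,-54],0],
    [1,[0.5,3.5,-54],0],
    [1,[0.5,3.5,-54],0],
    [1,[0.5,3.5,-54],0],
  ],
  squeeze=30,
)

```text
t: 46.18
position: [580.6, 223.2, 148.8]
tool_rot: [-0.964, 1.523, -1.529]
contact_force: [-1.3, 0.9, 8.8]
finger_gap: 0.154
```

Call:
move_arm(
  series=[
    [1,[0,0,0],-6],
    [1,[0,0,0],-12],
    [1,[0,0,0],-18],
    [1,[0,0,0],-24],
    [1,[0,0,0],-30],
    [1,[0,0,0],-36],
    [1,[0,0,0],-42],
    [1,[0,0,0],-48],
    [1,[0,0,0],-54],
    [1,[0,0,0],-60],
    [1,[0,0,0],-66],
    [1,[0,0,0],-72],
    [1,[0,0,0],-75],
    [1,[0,0,0],-77],
    [1,[0,0,0],-78],
    [1,[0,0,0],-78],
    [1,[0,0,0],-78],
  ],
)

```text
t: 47.6
position: [580.1, 224.0, 149.0]
tool_rot: [-0.244, -2.094, 2.102]
contact_force: [-1.9, 8.1, -10.2]
finger_gap: 0.152
```

```bash
python3 look.py side 225 100 90 90 7 c42s.png
python3 - <<'E'
from meas import *
from scipy.spatial.transform import Rotation as R
o=ctrl.get_obs();M=R.from_rotvec(o["tool_rot"]).as_matrix(); z=M[:,2];print("jaw ang",np.degrees(np.arctan2(z[1],z[0])),o["position"],o["joint_pos"].round(2),o["wrist_torque"],o["contact_force"])
E
```

```text
47.6 [580.1 224.  149. ] [ -1.9   8.1 -10.2] 0.152
jaw ang -103.32204342770603 [580.17074372 223.96118267 149.02364431] [ 0.32  0.53  1.74 -0.    0.87  2.13] [ 1.3062428   0.23519551 -0.07139151] [ -0.8226671    6.71906476 -11.04685916]
```

View pics/c42s.png

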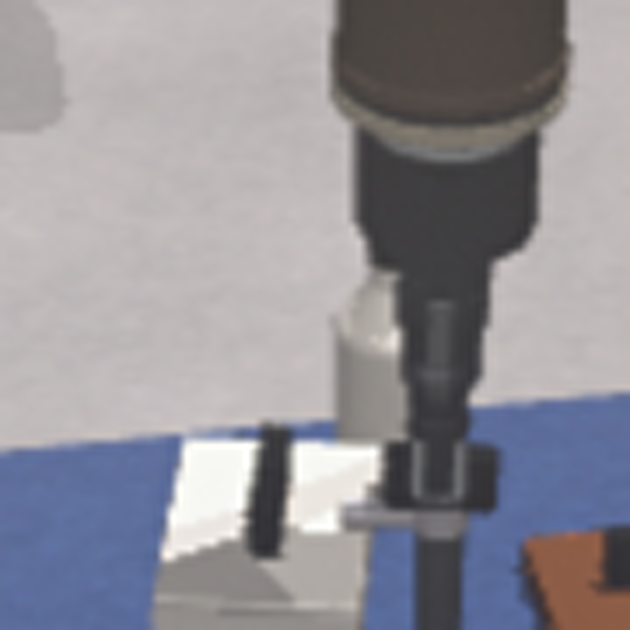

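Call:
move_arm(
  series=[
    [1,[0,0,0],-1.5],
    [1,[0,0,0],-3],
    [1,[0,0,0],-3],
  ],
)

```text
t: 47.9
position: [580.1, 224.1, 149.0]
tool_rot: [-0.296, -2.064, 2.072]
contact_force: [2.2, 2.3, -12.3]
finger_gap: 0.154
```

Run:
```python
from meas import *
from scipy.spatial.transform import Rotation as R
o=ctrl.get_obs();M=R.from_rotvec(o["tool_rot"]).as_matrix(); z=M[:,2];print("jaw ang",np.degrees(np.arctan2(z[1],z[0])),o["wrist_torque"],o["contact_force"])
```

```text
jaw ang -106.35172633882524 [ 0.35294257 -0.23830858  0.89185645] [  2.21488653   2.26233138 -12.29213352]
```

The wrist moment rose to 0.89 N m, so the clamp is on its zero stop. Release and retreat.

Call:
move_arm(
  series=[
    [0.6,[0,0,0],0],
    [0.3,[0,0,0],0],
    [0.1,[0,0,0],0],
    [0.1,[0,0,0],0],
    [0.1,[0,0,20],0],
    [0.1,[0,0,50],0],
    [0.1,[0,0,85],0],
    [0.1,[0,0,120],0],
    [0.1,[-30,40,130],0],
    [0.1,[-60,80,130],0],
    [0.1,[-85,120,130],0],
    [0.1,[-100,160,130],0],
    [0.1,[-100,200,130],0],
    [0.1,[-100,200,130],0],
    [0.1,[-100,200,130],0],
  ],
)

```text
t: 49.15
position: [478.8, 428.4, 279.3]
tool_rot: [-0.293, -2.068, 2.072]
contact_force: [-0.4, 0.5, -1.3]
finger_gap: 0.451
```

```bash
python3 look.py side 225 110 90 90 7 c43s.png
python3 - <<'E'
from meas import *
t=ctrl.get_image("top");cv2.imwrite("pics/t43.png",t);crop(t,140,150,110,90,6,"c43t.png");cv2.imwrite("pics/s43.png",ctrl.get_image("side"))
print(lidrect(t,125))
E
```

```text
49.15 [478.8 428.4 279.3] [-0.4  0.5 -1.3] 0.451
(array([508.87099902, 243.64785827]), (np.float64(93.52250765430699), np.float64(123.01438924832101)), np.float64(-104.86419634339359), (193.29615783691406, 208.08074951171875))
```

View pics/c43s.png

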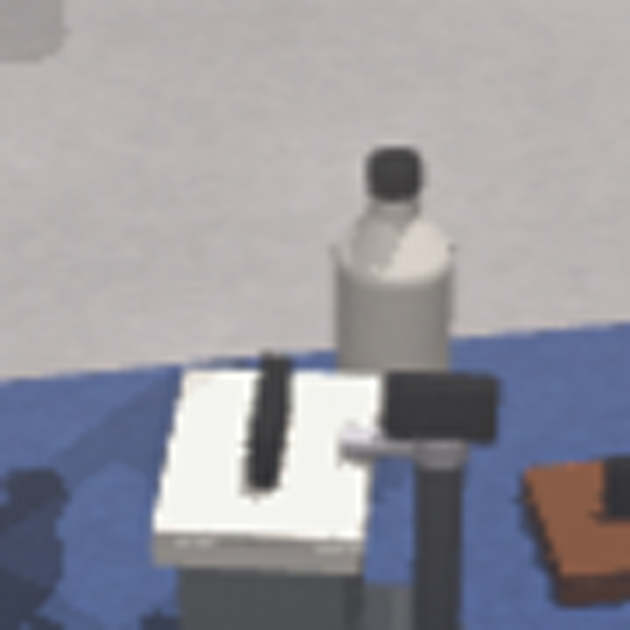

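View pics/c43t.png

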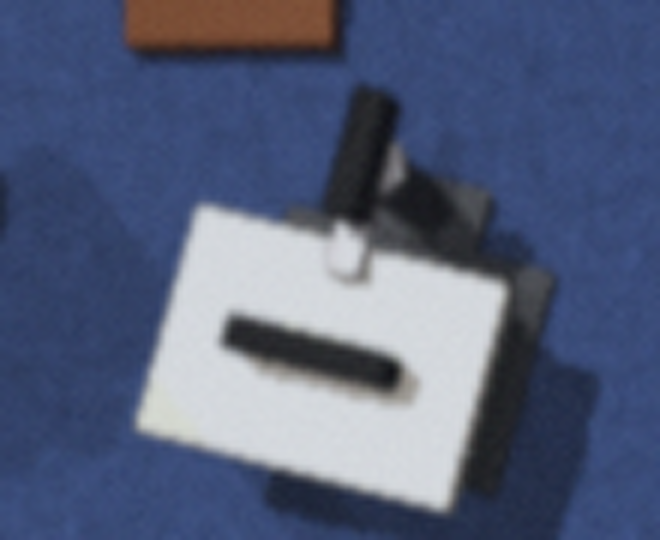

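View pics/t43.png

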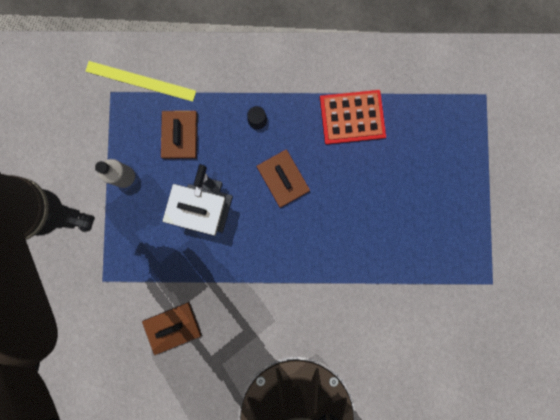

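The clamp arm lies across the lid edge (top crop (348,250)), the lid is level and home, and the bystanders are at their starting pixels. Handing in.

Run:
```python
from rig import ctrl
print(ctrl.hand_in())
```

```text
the job is handed in; nothing more can be done
None
```

The job is done and handed in at about 49 s. Both pillars that were on the mat now stand in the case, in sockets (-17,-34) and (-17,0). The lid is back on and the clamp is closed over it.

**How the pillars went in:** The tool only points down, so I held each pillar by one end. I then levered it upright by raising it with its free end under the opened clamp arm.

**Problems on the way:**
- My first idea, loosening the grip so the first pillar would swing down, only dropped it flat about 45 mm onto the mat. I picked it up again.
- The grip slackened once as the second pillar went in, and it fell across the rim. I re-gripped it, levered it upright again and seated it.

**Last checks:**
- **Pillars:** before the lid went on, both tops were below the rim in separate sockets and none were left on the mat.
- **Lid:** it is home and level; its near corner in the side view is within 0.3 px of where it started. Its centre in the top view reads 1–3 mm from the start, within the 4 mm play.
- **Clamp:** it is on its zero stop; the turning moment rose to 0.89 N m before I let go.
- **Bystanders:** the board, bottle and loupe look unmoved in the top view; I compared them by eye only.
- **Cameras:** the two views disagreed by about 3–4 mm on the case position, more than the stated 2 mm. I worked from a middle value, and both pillars still went in cleanly.

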